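# Raise the test booth's guard window to the pointer

## Robot

A 6-joint arm with a two-finger parallel gripper is mounted at the origin on the work surface. World frame = base frame: x ahead of the robot, y to its left, z up, the work surface at z = 0. Lengths are in m, angles in rad, forces in N, time in s.
With the tool pointing down it reaches from about 0.35 to 0.875 m from the base axis. Payload 4.2 kg.
Tool frame: the origin (TCP) lies between the finger pads; the fingertips stand 25 mm ahead of it and the grasp point (between the pads) lies 6 mm ahead of it; z points along the fingers, y is the direction in which the jaws open and shut (so a half turn about z gives the same grasp; the last joint's range is limited). The gripper opens to 87 mm and grips with 3 to 60 N. Pads are 19 mm wide; open, the fingers measure 117 mm over their backs; the gripper's body (75 mm by 190 mm) begins 51 mm behind the grasp point.
Start: joints at [-0.86, 0.385, 0.008, 0, -1.194, -0.259], TCP at [0.273, -0.562, 0.248] pointing down, gripper open.
Joint ranges: [-3.14, 3.14], [-1.21, 2.06], [-1.07, 1.41], [-3.16, 2.05], [-2.99, -0.16], [-3.1, 3.1]. Speed limits (rad/s): [2.79, 2.79, 3.14, 3.14, 3.14, 3.14].

## Interface

Orientations are given as a 3x3 rotation matrix whose columns are the frame's x, y, z axes.
In Python, from station import get_obs, viewer, ticket gives the robot as it stands.
- The arm moves only by the tool arm_command, never from a script. Its arguments are lists of equal length, an entry for each row: "delta_pos": the shift along the tool's x, y, z in mm, a list of three; "twist": the turn, a rotation vector about the tool's x, y, z in degrees, a list of three; "jaw": the finger opening in mm, from 0 to 87. A call has 1 to 5 rows; each row shifts and turns the pose as measured when the row begins, along the tool's axes as they then stand; what a row does not reach is not made up. A row lasts 1/8 s, in which the tool goes at most 62.5 mm and 10.7 degrees, less where a joint would pass 70% of its speed; a pose out of reach is approached as far as the arm can. A call is refused whole if a number of a shift passes 62.5 or a number of a turn 10.7, either way. A call with a gripper value outside its range is refused whole. The fingers move at their own pace and stop on an object; the grip force is fixed at half the most. Time passes only in rows, so rows that do not move let the fingers close. It gives the time, the measured TCP pose, the force and the opening at its end, in the units of the state.
- get_obs(): the state, without advancing time (a new reading comes with each control period).
- viewer.read_camera(name): name is "scene" or "side" or "wrist"; returns the picture (480x640x3 uint8, red, green, blue); there is no depth.
- viewer.get_calibration(name): a dict with "vfov" (degrees; the focal length in pixels is half the picture's height over the tangent of half this angle, whatever the lens; pixels are square), "cx", "cy" (the principal point, pixels), "D" ([k1, k2, p1, p2, k3] as OpenCV has them; the pictures are not rectified), "cam_to_world" (4x4, takes a point from camera to world coordinates); the wrist camera has in their place "tool_from_camera" (4x4, takes a point from camera to tool coordinates, whose origin is the TCP and whose axes are the flange's). Camera axes: x right, y down, z forward; pixel columns grow to the right and rows downward; lengths in m; the calibration is good to about 2 mm. A picture is of the moment at which its call begins: read the wrist's pose just before it. get_calibration takes no time and is no camera call.
- ticket.finish_job(): hands the job in, once; it reports no verdict.
The state is a dict: "clock": time; "qpos": joint angles; "qvel": joint speeds; "joint_efforts": joint torques, N m; "eef_pos": TCP position; "eef_rot": TCP orientation; "force": force on the tool from outside, world axes, zero at the start; "ft_torque": the same for the moment, N m; "grip_width": finger opening in m.
Only numpy, scipy, OpenCV 4.12 (cv2) and the standard library are available. Lean on these libraries where they do the work, as an engineer would, in place of code of your own. Each camera call takes 0.05 s, during which the arm holds its last target.

## Task

Push the clear sliding window of the test booth slowly upward with the fingertips from beneath its lip, until the pointer clamped on the right-hand post points straight at the end of the lip, then leave it standing there and take the hand clear. Only push from below: do not take hold of the lip or touch the black rubber strip on its top. Leave the pointer and the other things on the bench as they stand.

Things in the scene. Friction and masses are not known exactly. Their poses are not given: they have to be found in the camera images.
- booth: Fixed bench guard booth 430 wide, 300 deep, 430 high (mm), open at the back. Origin: bench level on its centre line, in the window's plane; x points into the booth, z up. Its front leans 30 deg inward: the window slides along (0.5, 0, 0.866) of this frame. Front posts 26 square at y = +-170; a grey apron fills the front up to 83 along the slope; inside, a test fixture 133 high from x = 175.
- sash: Sliding window: clear pane 310 wide, 160 tall, 6 thick (mm), with a lip at its lower edge. Origin: middle of the lower edge, at the lip's mid thickness, 90 up the slope from the booth's origin when shut, 310 at the top stop; starts 40 to 80 open. z points up the slope (its slide), x into the booth. 0.7 kg, counterweighted: about 2 to 4 N along the slope pushes it up; it stays where it is left.
- lip_edge (a point): Middle of the outer edge of the window's lip, at mid thickness. The lip is an aluminium ledge 280 mm wide (y), 8 mm thick, standing out 43 mm from the pane's mid plane, square to the pane: towards the robot and 30 deg upward. A black rubber strip 3 mm thick covers its top side; keep off it. Nothing is below it down to the apron. Axes as sash.
- mark (a point): Tip of the height pointer: a small dark steel block (34 mm wide, 18 high, with a thumb screw) clamped on the front of the right-hand (-y) post, its 6 mm high nose pointing left to the lip's end. Tip at the nose's mid height, 145 mm right of the booth's centre line, 22 mm in front of the window's plane. Starts 40 to 150 mm above the lip along the slope. Axes as sash.
- canister: Loose black plastic filter canister standing upright, 80 mm across, 118 mm high; origin at the centre of its underside. A bystander.
- fitting: Loose brass pipe fitting standing upright, 42 mm across its collar, 62 mm high; origin at the centre of its underside. A bystander.
- tin: Loose plain metal tin standing upright, 66 mm across, 85 mm high; origin at the centre of its underside. A bystander.

How it is judged:
On the way, in this order (a step that is already met when the one before it is completed fails the run):
1. the fingers push the window up from beneath while its lip is still below the pointer (contact force between the fingers and sash above 0.5 N and z of sash in the frame of mark below -0.012 m), for 0.1 s.
2. the lip reaches the height of the pointer (z of sash in the frame of mark between -0.008 and 0.008 m), for 0.2 s.
At the end, for the whole second after the job is handed in: The pointer's tip points at the lip's end: the lip's mid thickness is within 8 mm of the tip either way, measured along the slope; the window is at rest and touched by nothing; canister, fitting and tin stand upright within 20 mm of where they were (all of step 2 and linear speed of sash below 0.01 m/s and contact force between anything else and sash below 0.2 N and distance of each of canister, fitting, tin from where it was at the start of the episode below 0.02 m and angle between each of canister, fitting, tin's own z axis and vertical below 0.1 rad).
It fails at once if the lip is taken hold of, or its top strip touched (contact force between any of the fingers, the arm and sash_c2 above 0.5 N).
It fails at once if the window is flung: faster than 0.4 m/s (linear speed of sash above 0.4 m/s).
It fails at once if the pointer is shifted by more than 4 mm (distance of mark from where it was at the start of the episode above 0.004 m).
It fails at once if a bystander is shifted by more than 20 mm, lifted or tipped (distance of any of canister, fitting, tin from where it was at the start of the episode above 0.02 m or angle between any of canister, fitting, tin's own z axis and vertical above 0.3 rad).
It also fails if it takes over 38 s, if anything falls off the work surface, if the arm or the gripper's body presses on something with over 40 N, if the wrist force passes 120 N, or if a joint passes its speed limit or range.

## Working session

There is one attempt and no reset: what is moved stays moved. The work goes in short steps, Python scripts to look and compute and a tool call to move; the robot and the scene stay as the last step left them, time stands still between calls to the robot, and variables do not carry over. Pictures are saved under pics/ and viewed, and the job is handed in when it is done.

Besides the shell and the picture viewer there is one more tool, called after ">>>" as name(argument=value, ...) on one line, values as JSON. arm_command: Moves the arm, as the interface text tells. Its arguments: {"type":"object","properties":{"delta_pos":{"type":"array","items":{"type":"array","items":{"type":"number"}}},"twist":{"type":"array","items":{"type":"array","items":{"type":"number"}}},"jaw":{"type":"array","items":{"type":"number"}}},"required":["delta_pos","twist","jaw"]}

```bash
mkdir -p pics; ls; python3 - <<'E'
from station import get_obs, viewer, ticket
import cv2,numpy as np
np.set_printoptions(precision=4,suppress=True)
for n in ["scene","side","wrist"]:
    o=get_obs(); im=viewer.read_camera(n); cv2.imwrite(f"pics/{n}0.png",im[:,:,::-1]); print(n,viewer.get_calibration(n))
print(get_obs())
E
```

```text
pics
scene {'vfov': 51.30622292322012, 'cx': 315.20655946788366, 'cy': 243.01518761580172, 'D': array([-0.0482,  0.    ,  0.    ,  0.    ,  0.    ]), 'cam_to_world': array([[ 0.7748,  0.4579, -0.4359,  0.9961],
       [ 0.6321, -0.5759,  0.5185, -0.583 ],
       [-0.0136, -0.6773, -0.7356,  1.0149],
       [ 0.    ,  0.    ,  0.    ,  1.    ]])}
side {'vfov': 55.84464935526688, 'cx': 321.36484923111664, 'cy': 234.51334235195824, 'D': array([-0.0869,  0.    ,  0.    ,  0.    ,  0.    ]), 'cam_to_world': array([[-0.9431, -0.2269,  0.2432,  0.2386],
       [-0.3326,  0.6523, -0.6811,  0.6931],
       [-0.0041, -0.7232, -0.6906,  0.8318],
       [ 0.    ,  0.    ,  0.    ,  1.    ]])}
wrist {'vfov': 60.51364114084403, 'cx': 318.2933187348788, 'cy': 241.8642054666416, 'D': array([-0.0311,  0.    ,  0.    ,  0.    ,  0.    ]), 'tool_from_camera': array([[ 0.0004, -0.9675, -0.253 ,  0.0692],
       [ 1.    ,  0.0003,  0.0005, -0.0009],
       [-0.0004, -0.253 ,  0.9675, -0.1369],
       [ 0.    ,  0.    ,  0.    ,  1.    ]])}
{'clock': 0.15, 'qpos': array([-0.8604,  0.3854,  0.007 , -0.0004, -1.194 , -0.2586]), 'qvel': array([ 0.0006, -0.0021,  0.0043,  0.0031, -0.    ,  0.0009]), 'joint_efforts': array([ -0.    , -39.1053,  18.7586,   4.2223,   0.0124,  -0.0001]), 'eef_pos': array([ 0.2727, -0.5619,  0.2467]), 'eef_rot': array([[-0.8997, -0.4365, -0.0008],
       [-0.4365,  0.8997,  0.0014],
       [ 0.0001,  0.0017, -1.    ]]), 'force': array([ 0.3789, -0.7179,  0.4864]), 'ft_torque': array([-0.0028, -0.0452, -0.0561]), 'grip_width': 0.08678141231447893}
```

View pics/scene0.png

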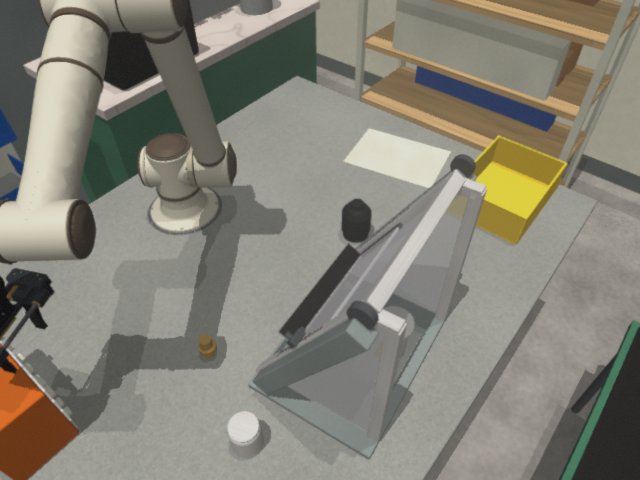

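View pics/side0.png

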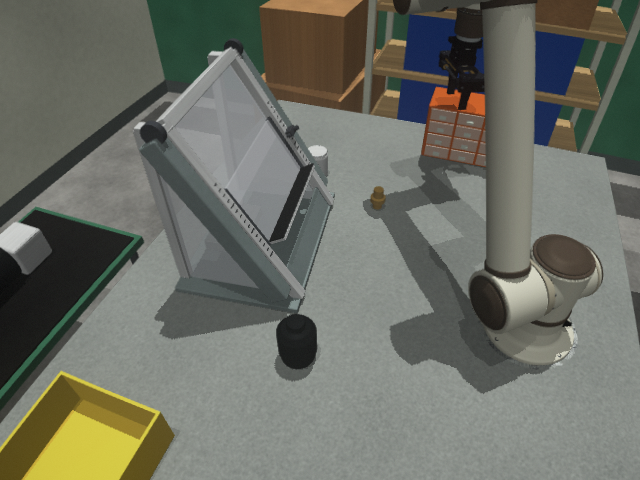

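View pics/wrist0.png

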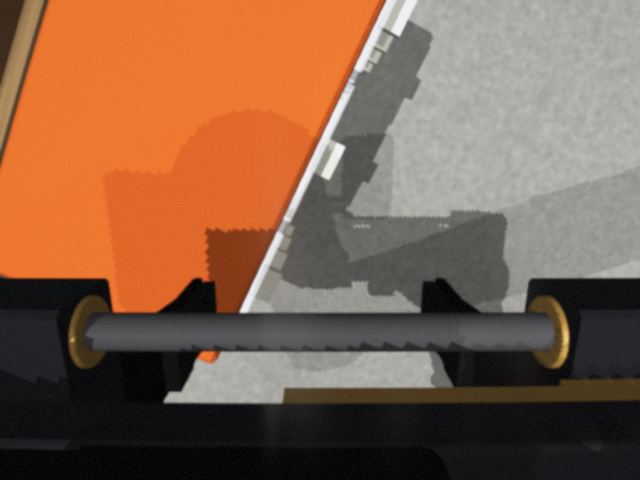

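The scene view shows the booth at about (370,300) with the black strip from (285,330) to (355,255). The side view shows the pointer at about (292,130), the lip strip from (272,240) to (312,170), the canister at (297,340), the fitting at (378,198) and the tin at (318,155). I'll enlarge both.

```bash
python3 - <<'E'
import cv2
a=cv2.imread("pics/scene0.png")[140:460,230:500]; cv2.imwrite("pics/sceneZ.png",cv2.resize(a,None,fx=1.85,fy=1.85,interpolation=cv2.INTER_CUBIC))
a=cv2.imread("pics/side0.png")[30:320,130:400]; cv2.imwrite("pics/sideZ.png",cv2.resize(a,None,fx=2,fy=2,interpolation=cv2.INTER_CUBIC))
a=cv2.imread("pics/side0.png")[100:260,210:350]; cv2.imwrite("pics/sideY.png",cv2.resize(a,None,fx=3.75,fy=3.75,interpolation=cv2.INTER_CUBIC))
a=cv2.imread("pics/scene0.png")[220:380,240:400]; cv2.imwrite("pics/sceneY.png",cv2.resize(a,None,fx=3.75,fy=3.75,interpolation=cv2.INTER_CUBIC))
E
```

```text
(no output)
```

View pics/sideY.png

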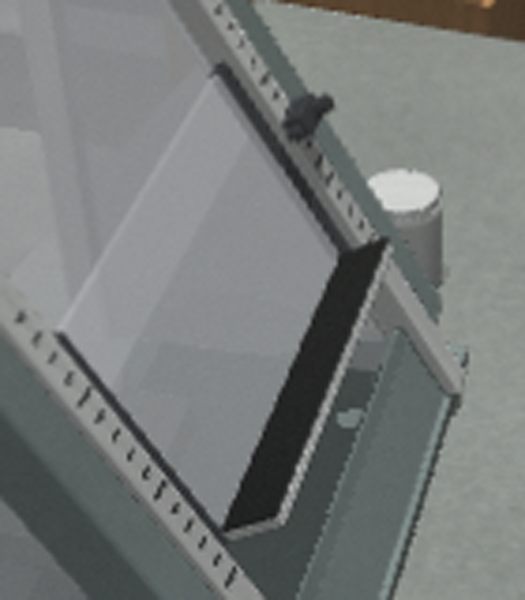

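View pics/sceneY.png

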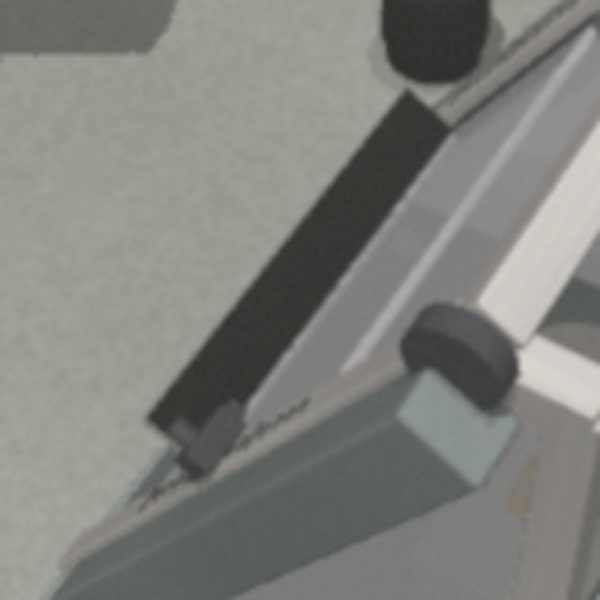

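View pics/sideZ.png

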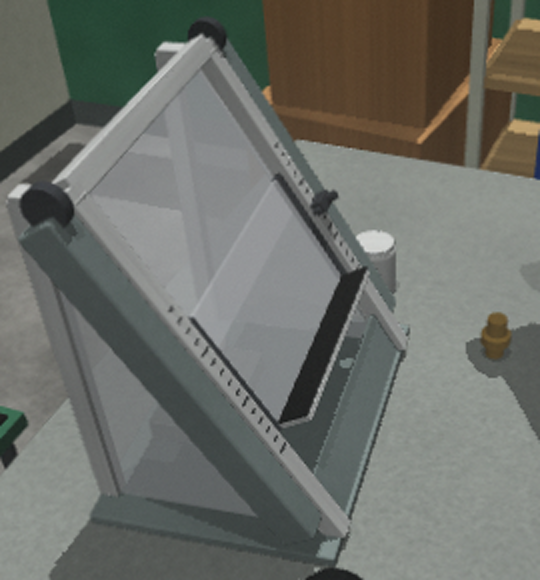

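View pics/sceneZ.png

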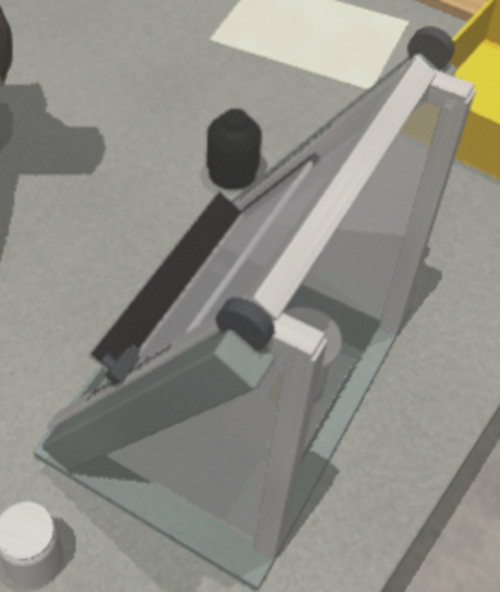

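```bash
python3 - <<'E'
import cv2
a=cv2.imread("pics/side0.png")[105:185,270:340]; b=cv2.imread("pics/scene0.png")[310:360,270:320]
cv2.imwrite("pics/z1.png",cv2.resize(a,None,fx=7.5,fy=7.5,interpolation=cv2.INTER_NEAREST))
cv2.imwrite("pics/z2.png",cv2.resize(b,None,fx=12,fy=12,interpolation=cv2.INTER_NEAREST))
E
```

```text
(no output)
```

View pics/z1.png

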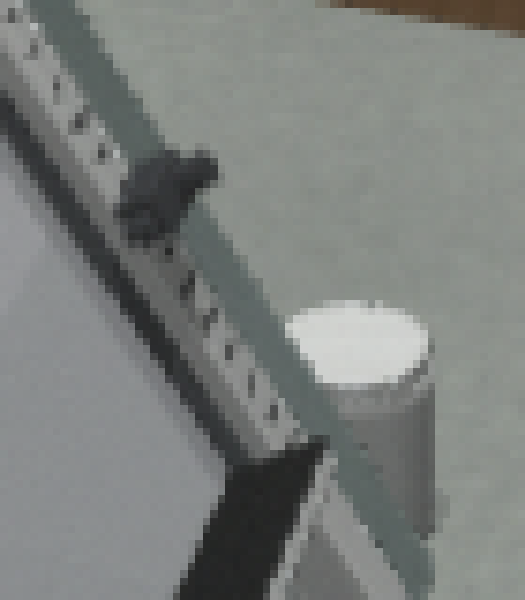

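View pics/z2.png

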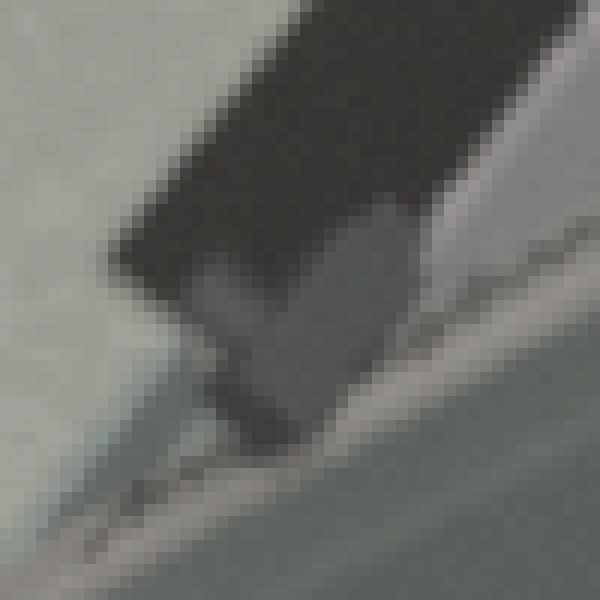

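```bash
cat > h.py <<'E'
import numpy as np, cv2
from station import get_obs, viewer, ticket
from scipy.optimize import least_squares
np.set_printoptions(precision=4,suppress=True)
CAL={n:viewer.get_calibration(n) for n in ["scene","side","wrist"]}
def camT(n,obs=None):
    c=CAL[n]
    if n!="wrist": return c["cam_to_world"]
    T=np.eye(4);T[:3,:3]=obs["eef_rot"];T[:3,3]=obs["eef_pos"]; return T@c["tool_from_camera"]
def K(n):
    c=CAL[n]; f=240/np.tan(np.radians(c["vfov"]/2)); return np.array([[f,0,c["cx"]],[0,f,c["cy"]],[0,0,1.]])
def proj(n,P,T=None):
    T=camT(n) if T is None else T
    W=np.linalg.inv(T); r,_=cv2.Rodrigues(W[:3,:3])
    return cv2.projectPoints(np.atleast_2d(P).astype(float),r,W[:3,3],K(n),CAL[n]["D"])[0][:,0]
def ray(n,uv,T=None):
    T=camT(n) if T is None else T
    p=cv2.undistortPoints(np.array([[uv]],float),K(n),CAL[n]["D"])[0,0]
    d=T[:3,:3]@[p[0],p[1],1]; return T[:3,3],d/np.linalg.norm(d)
def tri(rs):
    A=sum(np.eye(3)-np.outer(d,d) for o,d in rs);b=sum((np.eye(3)-np.outer(d,d))@o for o,d in rs)
    X=np.linalg.solve(A,b); return X,[np.linalg.norm(np.cross(X-o,d)) for o,d in rs]
def onplane(n,uv,z):
    o,d=ray(n,uv); return o+d*(z-o[2])/d[2]
S=np.array([.5,0,.866025]); NX=np.array([.866025,0,-.5])
def booth2w(p,X,Y,yaw):
    c,s=np.cos(yaw),np.sin(yaw); p=np.atleast_2d(p)
    return np.c_[X+c*p[:,0]-s*p[:,1],Y+s*p[:,0]+c*p[:,1],p[:,2]]
def sash(x,y,z): return x*NX+np.array([0,y,0])+z*S
E
python3 - <<'E'
from h import *
Yo=lambda x,y,ox,oy:np.array([ox+x/3.75-.5,oy+y/3.75-.5])
obs={"side":{ (-.043,.140):Yo(277,518,210,100),(-.043,-.140):(270+328/7.5-.5,105+437/7.5-.5),(-.003,.14):Yo(224,529,210,100)},
 "scene":{(-.043,.140):Yo(408,90,240,220),(-.043,-.140):(270+110/12-.5,310+255/12-.5),(-.003,.14):Yo(450,130,240,220)}}
for k in obs["side"]:
    print(k,tri([ray("side",obs["side"][k]),ray("scene",obs["scene"][k])]))
def f(q):
    r=[]
    for n in obs:
        for k,uv in obs[n].items():
            r.append(proj(n,booth2w(sash(k[0],k[1],q[3]+.007),*q[:3]))[0]-uv)
    return np.ravel(r)
s=least_squares(f,[.6,0,0,.15]); print(s.x,s.fun.reshape(-1,2))
q=s.x
mk={"side":(287.5,135.5),"scene":(303.3,327.6)}
X,e=tri([ray(n,mk[n]) for n in mk]); print("mark",X,e)
def g(p):return np.ravel([proj(n,booth2w(sash(-.022,-.145,p[0]),*q[:3]))[0]-mk[n] for n in mk])
m=least_squares(g,[.2]);print(m.x,m.fun, "dz",(m.x[0]-q[3]))
c,sn=np.cos(q[2]),np.sin(q[2]); d=X-[q[0],q[1],0]; b=np.array([c*d[0]+sn*d[1],-sn*d[0]+c*d[1],d[2]]);print("mark in sash axes",b@NX,b[1],b@S)
print("lip",booth2w(sash(-.043,0,q[3]),*q[:3]), "mark",booth2w(sash(-.022,-.145,m.x[0]),*q[:3]))
for nm,n,uv,z in [("can","side",(297,318),.118),("fit","side",(378,189),.062),("tin","scene",(243,427),.085),("fit","scene",(206,340),.062),("can","scene",(356,207),.118)]: print(nm,onplane(n,uv,z))
E
```

```text
(-0.043, 0.14) (array([0.5496, 0.0662, 0.1594]), [np.float64(0.0008431633316076498), np.float64(0.0008431633316078035)])
(-0.043, -0.14) (array([ 0.5838, -0.2126,  0.1618]), [np.float64(0.0006038652845786404), np.float64(0.0006038652845787039)])
(-0.003, 0.14) (array([0.5821, 0.0686, 0.1426]), [np.float64(0.0001043292496870798), np.float64(0.00010432924968708744)])
[ 0.5231 -0.079   0.1252  0.1543] [[ 0.1164 -0.7208]
 [-0.2037  0.3003]
 [-0.4905  0.6532]
 [-0.8854 -0.5126]
 [-0.2662  0.0385]
 [ 0.602   0.3466]]
mark [ 0.6492 -0.2093  0.232 ] [np.float64(0.00011574967010896512), np.float64(0.00011574967010891948)]
[0.2554] [ 0.1303 -0.09   -0.0589 -0.0803] dz 0.10113022711818162
mark in sash axes -0.021702639774201865 -0.14493895212105354 0.25532977761768255
lip [[ 0.5627 -0.0741  0.1551]] mark [[ 0.649  -0.2093  0.2322]]
can [0.457  0.2232 0.118 ]
fit [ 0.4227 -0.2886  0.062 ]
tin [ 0.6385 -0.3821  0.085 ]
fit [ 0.4267 -0.2882  0.062 ]
can [0.4672 0.2144 0.118 ]
```

```bash
cat >> h.py <<'E'
from scipy.spatial.transform import Rotation as R
BX,BY,YAW=0.5231,-0.079,0.1252
def pose(theta,yaw=YAW):
    "tool z pitched theta deg below horizontal, heading yaw, tool x up/forward"
    t=np.radians(theta); z=np.array([np.cos(t),0,-np.sin(t)]); x=np.array([np.sin(t),0,np.cos(t)])
    return R.from_euler('z',yaw).as_matrix()@np.c_[x,np.cross(z,x),z]
def plan(p,Rm,n=None,dp=45,da=9.5):
    o=get_obs(); p0,R0=o["eef_pos"],o["eef_rot"]
    rv=R.from_matrix(R0.T@Rm).as_rotvec(degrees=True); L=np.linalg.norm(p-p0)*1000
    if n is None: n=int(np.ceil(max(L/dp,np.linalg.norm(rv)/da)))
    print("n",n,"dist",L.round(1),"rot",rv.round(1))
    for i in range(n):
        Ri=R0@R.from_rotvec(rv*i/n,degrees=True).as_matrix()
        print((Ri.T@((p-p0)/n)*1000).round(1).tolist(),(rv/n).round(2).tolist())
def st():
    o=get_obs(); print(o["clock"],o["qpos"],o["eef_pos"],"F",o["force"],o["grip_width"]); print(o["eef_rot"])
E
python3 -c "
from h import *
plan(np.array([.38,-.13,.40]),pose(90))"
```

```text
n 17 dist 470.7 rot [   0.     0.1 -161.3]
[-16.8, 20.1, -9.0] [0.0, 0.01, -9.49]
[-19.9, 17.1, -9.0] [0.0, 0.01, -9.49]
[-22.4, 13.6, -9.0] [0.0, 0.01, -9.49]
[-24.3, 9.7, -9.0] [0.0, 0.01, -9.49]
[-25.6, 5.6, -9.0] [0.0, 0.01, -9.49]
[-26.2, 1.3, -9.0] [0.0, 0.01, -9.49]
[-26.0, -3.1, -9.0] [0.0, 0.01, -9.49]
[-25.1, -7.3, -9.0] [0.0, 0.01, -9.49]
[-23.6, -11.4, -9.0] [0.0, 0.01, -9.49]
[-21.4, -15.1, -9.0] [0.0, 0.01, -9.49]
[-18.6, -18.4, -9.0] [0.0, 0.01, -9.49]
[-15.3, -21.2, -9.0] [0.0, 0.01, -9.49]
[-11.6, -23.5, -9.0] [0.0, 0.01, -9.49]
[-7.6, -25.1, -9.0] [0.0, 0.01, -9.49]
[-3.3, -26.0, -9.0] [0.0, 0.01, -9.49]
[1.0, -26.2, -9.0] [0.0, 0.01, -9.49]
[5.3, -25.6, -9.0] [0.0, 0.01, -9.49]
```

>>> arm_command(delta_pos=[[-16.8, 20.1, -25], [-20, 17, -25], [-22.5, 13.6, -25], [-24, 10, -20], [-25.6, 5.6, -20]], twist=[[0, 0, -9.5], [0, 0, -9.5], [0, 0, -9.5], [0, 0, -9.5], [0, 0, -9.5]], jaw=[0, 0, 0, 0, 0])

```text
clock: 0.78
eef_pos: [0.3024, -0.4313, 0.3602]
eef_rot: [[-0.263, -0.965, -0.007], [-0.965, 0.263, 0.01], [-0.008, 0.01, -1.0]]
force: [0.1, -0.5, 0.3]
grip_width: 0.0453
```

```bash
python3 -c "
from h import *
st();plan(np.array([.38,-.13,.40]),pose(90))"
```

```text
0.775 [-0.6531  0.1614 -0.0195 -0.0036 -1.4017  0.3871] [ 0.3024 -0.4313  0.3602] F [ 0.0537 -0.5336  0.334 ] 0.045281698543271784
[[-0.2634 -0.9647 -0.0073]
 [-0.9647  0.2633  0.01  ]
 [-0.0077  0.0097 -0.9999]]
n 12 dist 313.7 rot [  -0.1    0.8 -112.4]
[-26.0, 0.4, -3.1] [-0.01, 0.07, -9.37]
[-25.7, -3.8, -3.1] [-0.01, 0.07, -9.37]
[-24.7, -7.9, -3.2] [-0.01, 0.07, -9.37]
[-23.1, -11.9, -3.2] [-0.01, 0.07, -9.37]
[-20.8, -15.5, -3.2] [-0.01, 0.07, -9.37]
[-18.0, -18.6, -3.3] [-0.01, 0.07, -9.37]
[-14.7, -21.3, -3.3] [-0.01, 0.07, -9.37]
[-11.1, -23.4, -3.3] [-0.01, 0.07, -9.37]
[-7.1, -24.9, -3.3] [-0.01, 0.07, -9.37]
[-2.9, -25.8, -3.3] [-0.01, 0.07, -9.37]
[1.3, -25.9, -3.3] [-0.01, 0.07, -9.37]
[5.5, -25.3, -3.3] [-0.01, 0.07, -9.37]
```

>>> arm_command(delta_pos=[[-27, 0, -3], [-26, -4, -3], [-25, -8, -3], [-24, -12, -3], [-21, -16, -3]], twist=[[0, 0, -10], [0, 0, -10], [0, 0, -10], [0, 0, -10], [0, 0, -10]], jaw=[0, 0, 0, 0, 0])

```text
clock: 1.4
eef_pos: [0.3319, -0.2974, 0.3773]
eef_rot: [[0.593, -0.805, -0.006], [-0.805, -0.593, 0.01], [-0.011, -0.001, -1.0]]
force: [-0.6, 1.3, -0.1]
grip_width: 0.0014
```

>>> arm_command(delta_pos=[[-18, -19, -3], [-15, -22, -3], [-11, -24, -3], [-7, -25, -3], [-2, -26, -3]], twist=[[0, 0, -10], [0, 0, -10], [0, 0, -10], [0, 0, -10], [0, 0, -10]], jaw=[0, 0, 0, 0, 0])

```text
clock: 2.02
eef_pos: [0.3504, -0.163, 0.3929]
eef_rot: [[0.999, -0.034, -0.007], [-0.033, -0.999, 0.011], [-0.008, -0.011, -1.0]]
force: [0.9, -0.3, 1.2]
grip_width: 0.0004
```

```bash
python3 -c "
from h import *
st();plan(np.array([.38,-.11,.36]),pose(50))"
```

```text
2.025 [-0.018  -0.1129 -0.2218 -0.0113 -1.4695  1.5564] [ 0.3504 -0.163   0.3929] F [ 0.8808 -0.3368  1.1832] 0.0004461252140826028
[[ 0.9994 -0.0336 -0.0074]
 [-0.0335 -0.9994  0.0113]
 [-0.0077 -0.0111 -0.9999]]
n 5 dist 69.0 rot [ 2.5 40.3 -9. ]
[5.6, -10.7, 6.6] [0.51, 8.06, -1.79]
[4.9, -10.5, 7.5] [0.51, 8.06, -1.79]
[4.2, -10.3, 8.2] [0.51, 8.06, -1.79]
[3.3, -10.1, 8.8] [0.51, 8.06, -1.79]
[2.3, -9.9, 9.3] [0.51, 8.06, -1.79]
```

>>> arm_command(delta_pos=[[5.6, -10.5, 6.6], [5, -10.5, 7.5], [4, -10.5, 8], [3.3, -10, 9], [2.3, -10, 9]], twist=[[0.5, 8, -1.8], [0.5, 8, -1.8], [0.5, 8, -1.8], [0.5, 8, -1.8], [0.5, 8, -1.8]], jaw=[0, 0, 0, 0, 0])

```text
clock: 2.65
eef_pos: [0.3818, -0.1067, 0.3607]
eef_rot: [[0.747, 0.134, 0.651], [0.102, -0.991, 0.087], [0.657, 0.001, -0.754]]
force: [0.5, -0.6, -0.1]
grip_width: 0.0007
```

```bash
python3 - <<'E'
from h import *
st()
o=get_obs()
D=[(-.8604,.3854,.007,-1.194,[.2727,-.5619,.2467]),(-.6531,.1614,-.0195,-1.4017,[.3024,-.4313,.3602]),(-.018,-.1129,-.2218,-1.4695,[.3504,-.163,.3929])]
q=o["qpos"]; D.append((q[0],q[1],q[2],q[4],o["eef_pos"]))
A=[];b=[]
for j1,j2,j3,j5,p in D:
    ph=j2-j3; t=ph-j5
    r=np.cos(j1)*p[0]+np.sin(j1)*p[1]; print("lat",-np.sin(j1)*p[0]+np.cos(j1)*p[1], np.degrees([ph,t]))
    A+=[[0,np.sin(j2),np.cos(ph),np.cos(t)],[1,np.cos(j2),-np.sin(ph),-np.sin(t)]]; b+=[r,p[2]]
x,res,rk,sv=np.linalg.lstsq(np.array(A),np.array(b),rcond=None); print("d1,L2,d4,d6",x,res,rk, A@x-b)
E
```

```text
2.65 [ 0.1515 -0.4245 -0.6779  0.0212 -0.6011  1.5413] [ 0.3818 -0.1067  0.3607] F [ 0.5136 -0.6474 -0.1017] 0.0007140177223458392
[[ 0.7472  0.1342  0.651 ]
 [ 0.1019 -0.991   0.0873]
 [ 0.6568  0.0011 -0.7541]]
lat -0.15969943309753942 [21.6807 90.0919]
lat -0.15878637208929328 [10.3648 90.6763]
lat -0.15666673529623681 [ 6.2395 90.4357]
lat -0.16313252785883622 [14.5171 48.9551]
d1,L2,d4,d6 [0.1632 0.5676 0.4209 0.2869] [0.] 4 [ 0.0003  0.     -0.0003  0.0006 -0.001   0.0016  0.0008 -0.0022]
```

```bash
cat > fk.py <<'E'
from h import *
LIM=np.array([[-3.14,3.14],[-1.21,2.06],[-1.07,1.41],[-3.16,2.05],[-2.99,-.16],[-3.1,3.1]])
PRM=np.array([0.1632,0.5676,0.4209,0.2869,-.16,0.,0.])
E=lambda a,t:R.from_euler(a,t).as_matrix()
def fk(q,P=None):
    d1,L2,d4,d6,lat,a3,_=PRM if P is None else P
    Rb=E('z',q[0]); Rf=Rb@E('y',q[1]-q[2])@E('x',-q[3]); R5=Rf@E('y',-q[4])
    p=Rb@np.array([L2*np.sin(q[1]),0,d1+L2*np.cos(q[1])])+Rf@[d4,0,0]+Rb@E('y',q[1]-q[2])@[0,0,a3]+R5@[d6,lat,0]
    # approach x -> tool z ; tool frame
    C=np.array([[0,0,1.],[-1,0,0],[0,-1,0]]) # cols: tool x=-y, y=-z, z=x in link frame
    return p,R5@E('x',-q[5])@C
def ik(p,Rm,q0,free=None):
    def f(q):
        a,b=fk(q); return np.r_[(a-p)*10,R.from_matrix(b.T@Rm).as_rotvec()]
    s=least_squares(f,np.clip(q0,LIM[:,0]+.01,LIM[:,1]-.01),bounds=(LIM[:,0],LIM[:,1])); return s.x,np.abs(s.fun).max()
E
python3 - <<'E'
from fk import *
import fk
D=[([-0.8604,0.3854,0.007,-0.0004,-1.194,-0.2586],[.2727,-.5619,.2467],[[-0.8997,-0.4365,-0.0008],[-0.4365,0.8997,0.0014],[0.0001,0.0017,-1]]),
([-0.6531,0.1614,-0.0195,-0.0036,-1.4017,0.3871],[0.3024,-0.4313,0.3602],[[-0.2634,-0.9647,-0.0073],[-0.9647,0.2633,0.01],[-0.0077,0.0097,-0.9999]]),
([-0.018,-0.1129,-0.2218,-0.0113,-1.4695,1.5564],[0.3504,-0.163,0.3929],[[0.9994,-0.0336,-0.0074],[-0.0335,-0.9994,0.0113],[-0.0077,-0.0111,-0.9999]])]
o=get_obs(); D.append((o["qpos"],o["eef_pos"],o["eef_rot"]))
for q,p,r in D: print(np.degrees(R.from_matrix(fk.fk(q)[1].T@np.array(r)).as_rotvec()))
g=lambda P:np.ravel([fk.fk(q,P)[0]-p for q,p,r in D])
s=least_squares(g,fk.PRM); print(s.x,s.fun.round(4))
g2=lambda P:g(np.r_[P,0,0]); s=least_squares(g2,fk.PRM[:5]); print(s.x,s.fun.round(4))
E
```

```text
[-0.0005  0.0031 -0.0033]
[-0.0054  0.0014 -0.0076]
[-0.0028  0.0019 -0.0014]
[ 0. -0.  0.]
[ 0.1607  0.5649  0.4218  0.2815 -0.1598 -0.      0.    ] [ 0.     -0.      0.     -0.     -0.      0.0001  0.      0.     -0.0001
 -0.     -0.      0.    ]
[ 0.1606  0.5649  0.4218  0.2815 -0.1598] [ 0.     -0.      0.     -0.     -0.      0.0001  0.      0.     -0.0001
 -0.     -0.      0.    ]
```

```bash
sed -i 's/^PRM=.*/PRM=np.array([.1606,.5649,.4218,.2815,-.1598,0.,0.])/' fk.py; cat >> fk.py <<'E'
H=.012
def tcp_for(s,depth,gap,Rm,y=0.):
    "TCP so the tip's top corner sits depth inside lip's outer edge, gap under the underside, sash at s"
    c=booth2w(sash(-.043+depth,y,s-.004-gap),BX,BY,YAW)[0]
    return c-Rm@np.array([H,0,.025])
E
python3 - <<'E'
from fk import *
for th in (10,20,30):
  for hd in (-20,-10,0,7,15):
    Rm=pose(th,np.radians(hd)); out=[]
    for s,dep,gap in((.154,-.03,.02),(.154,.022,.02),(.255,.022,0)):
        best=min((ik(tcp_for(s,dep,gap,Rm),Rm,q0) for q0 in ([-.5,.4,-.9,-2.5,-.9,1.5],[-.5,.4,-.9,-2.5,-.9,-1.5],[-.5,.2,-.9,-2.,-.9,0])),key=lambda t:t[1])
        out.append(best)
    print(th,hd,[(b[0].round(2).tolist(),round(b[1],3)) for b in out])
E
```

```text
10 -20 [([-0.72, 0.57, -1.07, -2.61, -1.35, -1.57], np.float64(0.161)), ([-0.56, 0.78, -1.07, -2.84, -1.64, -1.51], np.float64(0.091)), ([-0.37, 0.4, -0.95, -3.12, -1.18, -1.58], np.float64(0.0))]
10 -10 [([-0.77, 0.72, -1.07, -2.51, -1.56, -1.45], np.float64(0.044)), ([-0.63, 0.8, -1.03, -2.69, -1.63, -1.46], np.float64(0.0)), ([-0.51, 0.38, -0.85, -2.77, -1.07, -1.7], np.float64(0.0))]
10 0 [([-0.83, 0.67, -0.96, -2.32, -1.44, -1.53], np.float64(0.0)), ([-0.72, 0.74, -0.9, -2.43, -1.45, -1.53], np.float64(0.0)), ([-0.58, 0.36, -0.72, -2.45, -1.0, -1.88], np.float64(0.0))]
10 7 [([-0.84, 0.61, -0.86, -2.16, -1.34, -1.66], np.float64(0.0)), ([-0.75, 0.69, -0.8, -2.26, -1.35, -1.63], np.float64(0.0)), ([-0.6, 0.36, -0.62, -2.25, -0.98, -2.03], np.float64(0.0))]
10 15 [([-0.83, 0.57, -0.74, -1.99, -1.28, -1.81], np.float64(0.0)), ([-0.75, 0.66, -0.68, -2.08, -1.28, -1.77], np.float64(0.0)), ([-0.61, 0.37, -0.52, -2.05, -1.01, -2.17], np.float64(0.0))]
20 -20 [([-0.63, 0.38, -1.07, -2.78, -1.05, -1.64], np.float64(0.061)), ([-0.49, 0.56, -1.07, -2.99, -1.26, -1.57], np.float64(0.015)), 
[... 1081 characters left out ...]
, ([-0.56, 0.36, -0.86, -2.63, -0.73, -1.77], np.float64(0.0)), ([-0.32, 0.14, -0.48, -2.22, -0.16, -2.41], np.float64(0.002))]
30 0 [([-0.6, 0.2, -0.73, -2.08, -0.6, -2.21], np.float64(0.0)), ([-0.57, 0.34, -0.71, -2.25, -0.65, -2.03], np.float64(0.0)), ([-0.18, 0.14, -0.39, -1.57, -0.16, -3.05], np.float64(0.004))]
30 7 [([-0.59, 0.21, -0.66, -1.88, -0.63, -2.36], np.float64(0.0)), ([-0.56, 0.34, -0.62, -2.02, -0.65, -2.21], np.float64(0.0)), ([-0.23, 0.15, -0.37, -1.48, -0.3, -3.06], np.float64(0.0))]
30 15 [([-0.58, 0.24, -0.59, -1.7, -0.71, -2.46], np.float64(0.0)), ([-0.55, 0.35, -0.54, -1.81, -0.7, -2.35], np.float64(0.0)), ([-0.29, 0.18, -0.33, -1.42, -0.48, -3.02], np.float64(0.0))]
```

```bash
cat >> fk.py <<'E'
def jplan(wps,step=9.3,show=True):
    "joint waypoints -> rows in tool axes; returns rows"
    rows=[];q=wps[0]
    for w in wps[1:]:
        w=np.array(w); n=1
        while True:
            qs=[q+(w-q)*i/n for i in range(n+1)]
            F=[fk(x) for x in qs]
            rv=[R.from_matrix(F[i][1].T@F[i+1][1]).as_rotvec(degrees=True) for i in range(n)]
            dp=[F[i][1].T@(F[i+1][0]-F[i][0])*1000 for i in range(n)]
            if max(np.linalg.norm(v) for v in rv)<step and max(np.linalg.norm(v) for v in dp)<50 and np.abs((w-q)/n).max()<.2: break
            n+=1
        for i in range(n):
            x=qs[i+1]; p,r=F[i+1]
            rows.append((dp[i],rv[i],x,p))
        q=w
    return rows
def links(q):
    Rb=E('z',q[0]); Rf=Rb@E('y',q[1]-q[2])@E('x',-q[3]); R5=Rf@E('y',-q[4])
    el=Rb@np.array([PRM[1]*np.sin(q[1]),0,PRM[0]+PRM[1]*np.cos(q[1])]); wr=el+Rf@[PRM[2],0,0]; w2=wr+R5@[0,PRM[4],0]
    return el,wr,w2
E
python3 - <<'E'
from fk import *
q0=get_obs()["qpos"]
Rm=pose(20,np.radians(7)); 
pre=tcp_for(.154,-.06,.03,Rm); qa,e=ik(pre,Rm,[-.76,.38,-.78,-2.09,-.99,-1.94]); print(pre,qa,e)
qb,e=ik(pre+[-.08,0,.12],Rm,qa); print(qb,e)
rows=jplan([q0,qb]); print(len(rows))
for d,r,q,p in rows: print(q.round(2),p.round(3),"tip",(p+fk(q)[1][:,2]*.025).round(3),"w",links(q)[1].round(2),links(q)[2].round(2))
E
```

```text
[ 0.4667 -0.086   0.1527] [-0.8233  0.3402 -0.8185 -2.0197 -1.0078 -1.9649] 5.617857762576749e-12
[-0.7503 -0.2158 -0.7191 -1.5594 -0.8035 -2.7711] 2.8850521539988466e-14
40
[ 0.13 -0.42 -0.68 -0.02 -0.61  1.43] [ 0.377 -0.109  0.351] tip [ 0.393 -0.107  0.332] w [0.18 0.02 0.57] [ 0.2  -0.14  0.57]
[ 0.11 -0.41 -0.68 -0.06 -0.61  1.33] [ 0.371 -0.111  0.342] tip [ 0.387 -0.109  0.323] w [0.18 0.02 0.57] [ 0.19 -0.14  0.56]
[ 0.08 -0.41 -0.68 -0.1  -0.62  1.22] [ 0.366 -0.113  0.333] tip [ 0.382 -0.11   0.314] w [0.18 0.02 0.57] [ 0.19 -0.14  0.55]
[ 0.06 -0.4  -0.68 -0.14 -0.62  1.11] [ 0.361 -0.114  0.324] tip [ 0.376 -0.111  0.305] w [0.18 0.01 0.56] [ 0.19 -0.15  0.54]
[ 0.04 -0.4  -0.68 -0.18 -0.63  1.  ] [ 0.356 -0.115  0.316] tip [ 0.371 -0.111  0.296] w [0.19 0.01 0.56] [ 0.18 -0.15  0.54]
[ 0.02 -0.39 -0.68 -0.22 -0.63  0.89] [ 0.351 -0.115  0.308] tip [ 0.366 -0.111  0.288] w [0.19 0.   0.56] [ 0.18 -0.15  0.53]
[-0.01 -0.39 -0.69 -0.26 -0.64  0.79] [ 0.346 -0.115  0.3  ] tip [ 0.361 -0.111  0.281] w [ 0.19 -0.    0.56] [ 0.18 -0.16  0.52]
[-0.03 -0.38 -0.69 -0.29 -0.64  0.
[... 3555 characters left out ...]
  0.239] w [ 0.19 -0.14  0.52] [ 0.12 -0.13  0.38]
[-0.66 -0.24 -0.71 -1.4  -0.78 -2.34] [ 0.365 -0.07   0.254] tip [ 0.387 -0.065  0.243] w [ 0.19 -0.15  0.52] [ 0.12 -0.13  0.38]
[-0.68 -0.23 -0.72 -1.44 -0.79 -2.45] [ 0.371 -0.073  0.258] tip [ 0.393 -0.068  0.248] w [ 0.19 -0.15  0.51] [ 0.12 -0.12  0.37]
[-0.71 -0.23 -0.72 -1.48 -0.79 -2.56] [ 0.376 -0.077  0.263] tip [ 0.399 -0.073  0.253] w [ 0.19 -0.16  0.51] [ 0.12 -0.12  0.37]
[-0.73 -0.22 -0.72 -1.52 -0.8  -2.66] [ 0.381 -0.081  0.268] tip [ 0.404 -0.078  0.259] w [ 0.18 -0.16  0.51] [ 0.12 -0.12  0.37]
[-0.75 -0.22 -0.72 -1.56 -0.8  -2.77] [ 0.387 -0.086  0.273] tip [ 0.41  -0.083  0.264] w [ 0.18 -0.17  0.51] [ 0.12 -0.12  0.37]
```

```bash
cat >> fk.py <<'E'
def pose2(th,hd): return pose(th,np.radians(hd))@np.diag([-1,-1,1.])
def tcp2(s,depth,gap,Rm,y=0.):
    c=booth2w(sash(-.043+depth,y,s-.004-gap),BX,BY,YAW)[0]
    return c-Rm@np.array([-H,0,.025])
QG=[-.76,.38,-.78,-2.09,-.99,1.2]
E
python3 - <<'E'
from fk import *
q0=get_obs()["qpos"]
Rm=pose2(20,7); 
pre=tcp2(.154,-.06,.03,Rm); qa,e=ik(pre,Rm,QG); print(pre,qa,e,links(qa))
for s,dep,gap in((.154,.022,.02),(.255,.022,0)):
    q,e=ik(tcp2(s,dep,gap,Rm),Rm,QG); print(q,e,links(q))
rows=jplan([q0,qa]); print(len(rows))
for d,r,q,p in rows: print(d.round(1).tolist(),r.round(1).tolist(),q.round(2),p.round(3),"w",links(q)[1].round(2),links(q)[2].round(2))
E
```

```text
[ 0.4667 -0.086   0.1527] [-0.8233  0.3402 -0.8185 -2.0197 -1.0078  1.1767] 4.976173385884988e-12 (array([ 0.1281, -0.1382,  0.6931]), array([ 0.243 , -0.2621,  0.3066]), array([ 0.2042, -0.1182,  0.249 ]))
[-0.6906  0.496  -0.7417 -2.2018 -1.0069  1.286 ] 5.402675529175838e-10 (array([ 0.2072, -0.1712,  0.6574]), array([ 0.3135, -0.2591,  0.2588]), array([ 0.2796, -0.1088,  0.2166]))
[-0.4875  0.2321 -0.5001 -2.0219 -0.6408  0.7781] 7.488543798130691e-14 (array([ 0.1148, -0.0609,  0.7104]), array([ 0.3919, -0.2078,  0.4284]), array([ 0.3396, -0.1012,  0.3214]))
21
[-31.3, 0.4, 19.1] [1.3, -3.6, 7.7] [ 0.11 -0.39 -0.68 -0.08 -0.62  1.52] [ 0.371 -0.109  0.326] w [0.19 0.02 0.56] [ 0.2  -0.14  0.55]
[-29.4, 1.7, 18.5] [1.3, -3.3, 7.8] [ 0.06 -0.35 -0.69 -0.17 -0.64  1.51] [ 0.359 -0.108  0.293] w [0.2  0.01 0.55] [ 0.2  -0.15  0.52]
[-27.2, 2.8, 17.9] [1.3, -3.1, 8.0] [ 0.01 -0.32 -0.7  -0.27 -0.66  1.49] [ 0.346 -0.104  0.263] w [0.22 0.   0.54] [ 0.2  -0.15  0.5 ]
[-24.7, 3.4, 17.3] [1.4, -2.8, 8.1] [-0.03 -0.28 -0.7  -0.37 -0.68  1.47] [ 0.333 -0.097  0.236] w [ 0.23 -0.01  0.53] [
[... 1664 characters left out ...]
2  0.28]
[-0.3, -20.5, 8.5] [4.6, -1.0, 7.6] [-0.64  0.19 -0.79 -1.63 -0.93  1.25] [0.391 0.002 0.142] w [ 0.27 -0.2   0.36] [ 0.17 -0.12  0.28]
[-0.3, -23.7, 8.2] [4.9, -1.1, 7.5] [-0.68  0.23 -0.8  -1.73 -0.95  1.23] [ 0.412 -0.012  0.146] w [ 0.27 -0.22  0.35] [ 0.18 -0.11  0.27]
[-0.5, -26.9, 8.0] [5.1, -1.1, 7.3] [-0.73  0.27 -0.81 -1.83 -0.97  1.21] [ 0.432 -0.031  0.149] w [ 0.26 -0.23  0.33] [ 0.19 -0.11  0.26]
[-1.0, -30.1, 8.0] [5.4, -1.2, 7.1] [-0.78  0.3  -0.81 -1.92 -0.99  1.19] [ 0.45  -0.056  0.151] w [ 0.25 -0.25  0.32] [ 0.2  -0.11  0.25]
[-1.9, -33.1, 8.1] [5.6, -1.3, 6.9] [-0.82  0.34 -0.82 -2.02 -1.01  1.18] [ 0.467 -0.086  0.153] w [ 0.24 -0.26  0.31] [ 0.2  -0.12  0.25]
```

```bash
cat > p.py <<'E'
from fk import *
o=get_obs();q0=o["qpos"]
Rm=pose2(20,7); 
pre=tcp2(.154,-.06,.03,Rm)
def path(N,mid,q0=q0,p0=o["eef_pos"],R0=o["eef_rot"],p1=pre,R1=Rm):
    rv=R.from_matrix(R0.T@R1).as_rotvec(); q=q0; out=[];pp,RR=p0,R0
    for i in range(1,N+1):
        t=i/N; p=p0+(p1-p0)*t+(mid)*4*t*(1-t); r=R0@R.from_rotvec(rv*t).as_matrix()
        q,e=ik(p,r,q); out.append((RR.T@(p-pp)*1000,R.from_matrix(RR.T@r).as_rotvec(degrees=True),q,e,p)); pp,RR=p,r
    return out
E
python3 - <<'E'
from p import *
for d,r,q,e,p in path(19,np.array([-.04,.03,.05])): print(d.round(1).tolist(),r.round(1).tolist(),q.round(2),round(e,3),p.round(3),"w",links(q)[1].round(2),links(q)[2].round(2))
E
```

```text
[-2.5, -7.5, -0.9] [-2.4, -0.0, -9.1] [ 0.24 -0.46 -0.77  0.21 -0.56  1.47] 0.0 [ 0.378 -0.1    0.36 ] w [0.15 0.04 0.54] [ 0.19 -0.11  0.57]
[-1.6, -7.1, 0.1] [-2.4, -0.0, -9.1] [ 0.31 -0.49 -0.85  0.39 -0.53  1.42] 0.0 [ 0.376 -0.093  0.358] w [0.12 0.04 0.51] [ 0.19 -0.1   0.57]
[-0.8, -6.6, 1.3] [-2.4, -0.0, -9.1] [ 0.34 -0.51 -0.93  0.56 -0.51  1.4 ] 0.0 [ 0.374 -0.088  0.354] w [0.1  0.04 0.48] [ 0.18 -0.08  0.56]
[-0.1, -6.3, 2.4] [-2.4, -0.0, -9.1] [ 0.34 -0.52 -0.99  0.71 -0.47  1.4 ] 0.0 [ 0.373 -0.082  0.35 ] w [0.09 0.03 0.46] [ 0.18 -0.07  0.55]
[0.4, -6.0, 3.6] [-2.4, -0.0, -9.1] [ 0.3  -0.51 -1.06  0.88 -0.4   1.41] 0.0 [ 0.373 -0.078  0.345] w [0.08 0.02 0.43] [ 0.17 -0.05  0.54]
[0.8, -5.8, 4.8] [-2.4, -0.0, -9.1] [ 0.31 -0.5  -1.07  0.91 -0.4   1.54] 0.046 [ 0.374 -0.074  0.338] w [0.08 0.03 0.43] [ 0.17 -0.05  0.54]
[1.2, -5.7, 6.0] [-2.4, -0.0, -9.1] [ 0.32 -0.49 -1.07  0.9  -0.4   1.7 ] 0.104 [ 0.376 -0.071  0.331] w [0.08 0.03 0.43] [ 0.18 -0.05  0.53]
[1.5, -5.8, 7.3] [-2.4, -0.0, -9.1] [ 0.31 -0.47 -1.07  0.89 -0.38  1.87] 0.159 [ 0.379 -0.069  0.322] w [0.09 
[... 910 characters left out ...]
, -0.0, -9.1] [ 0.18 -0.22 -1.07  0.82 -0.16  3.1 ] 0.461 [ 0.422 -0.07   0.23 ] w [0.15 0.03 0.39] [ 0.26 -0.07  0.47]
[9.0, -8.8, 16.0] [-2.4, -0.0, -9.1] [ 0.13 -0.15 -1.07  0.96 -0.16  3.1 ] 0.523 [ 0.432 -0.073  0.212] w [0.17 0.02 0.38] [ 0.28 -0.05  0.46]
[10.7, -8.8, 16.8] [-2.4, -0.0, -9.1] [ 0.08 -0.08 -1.07  1.14 -0.16  3.1 ] 0.597 [ 0.443 -0.077  0.193] w [0.19 0.01 0.37] [ 0.31 -0.04  0.45]
[12.6, -8.6, 17.7] [-2.4, -0.0, -9.1] [-0.01 -0.01 -1.07  1.39 -0.16  3.1 ] 0.683 [ 0.454 -0.081  0.174] w [ 0.2  -0.    0.36] [ 0.34 -0.03  0.44]
[14.5, -8.0, 18.5] [-2.4, -0.0, -9.1] [-0.24  0.05 -1.07  2.05 -0.16  2.86] 0.742 [ 0.467 -0.086  0.153] w [ 0.21 -0.05  0.35] [ 0.35 -0.01  0.41]
```

```bash
cat > p2.py <<'E'
from fk import *
def path2(q0,qa,N,bump):
    pp,RR=fk(q0); q=q0; out=[]
    for i in range(1,N+1):
        t=i/N; p,r=fk(q0+(qa-q0)*t); p=p+np.array(bump)*4*t*(1-t)
        q,e=ik(p,r,q); out.append((RR.T@(p-pp)*1000,R.from_matrix(RR.T@r).as_rotvec(degrees=True),q,e,p)); pp,RR=p,r
    return out
def show(o):
    for d,r,q,e,p in o: print(d.round(0).tolist(),r.round(1).tolist(),q.round(2),round(e,3),p.round(3),"w",links(q)[1].round(2),links(q)[2].round(2))
E
python3 - <<'E'
from p2 import *
Rm=pose2(20,7); qa,e=ik(tcp2(.154,-.06,.03,Rm),Rm,QG)
show(path2(get_obs()["qpos"],qa,21,[.07,-.04,.09]))
E
```

```text
[-12.0, 9.0, 14.0] [1.3, -3.6, 7.7] [ 0.06 -0.36 -0.61 -0.12 -0.67  1.59] 0.0 [ 0.384 -0.116  0.342] w [0.21 0.01 0.58] [ 0.21 -0.15  0.56]
[-11.0, 7.0, 13.0] [1.3, -3.3, 7.8] [-0.02 -0.3  -0.57 -0.22 -0.73  1.59] 0.0 [ 0.383 -0.121  0.324] w [ 0.24 -0.    0.59] [ 0.23 -0.16  0.56]
[-11.0, 5.0, 12.0] [1.3, -3.1, 8.0] [-0.08 -0.26 -0.54 -0.3  -0.78  1.57] 0.0 [ 0.38  -0.123  0.307] w [ 0.26 -0.02  0.59] [ 0.24 -0.17  0.54]
[-11.0, 4.0, 11.0] [1.4, -2.8, 8.1] [-0.13 -0.22 -0.52 -0.37 -0.83  1.52] 0.0 [ 0.376 -0.122  0.292] w [ 0.28 -0.04  0.59] [ 0.24 -0.18  0.53]
[-10.0, 2.0, 11.0] [1.5, -2.6, 8.2] [-0.17 -0.19 -0.5  -0.44 -0.87  1.46] 0.0 [ 0.372 -0.117  0.278] w [ 0.29 -0.05  0.58] [ 0.25 -0.19  0.52]
[-10.0, 1.0, 11.0] [1.7, -2.3, 8.3] [-0.2  -0.16 -0.5  -0.5  -0.9   1.39] 0.0 [ 0.369 -0.109  0.266] w [ 0.3  -0.06  0.58] [ 0.25 -0.19  0.51]
[-10.0, -1.0, 11.0] [1.9, -2.1, 8.4] [-0.23 -0.14 -0.5  -0.57 -0.93  1.32] 0.0 [ 0.366 -0.099  0.255] w [ 0.31 -0.07  0.57] [ 0.25 -0.2   0.49]
[-10.0, -2.0, 11.0] [2.1, -1.9, 8.4] [-0.26 -0.12 -0.5  -0.64 -0.94  1.25] 0.0 [ 0.364 -0.088  0.246]
[... 1197 characters left out ...]
10.0] [4.6, -1.0, 7.6] [-0.52  0.07 -0.63 -1.48 -0.86  0.88] 0.0 [ 0.435 -0.022  0.198] w [ 0.31 -0.18  0.45] [ 0.22 -0.14  0.33]
[9.0, -11.0, 9.0] [4.9, -1.1, 7.5] [-0.59  0.11 -0.67 -1.61 -0.86  0.92] 0.0 [ 0.446 -0.031  0.19 ] w [ 0.3  -0.2   0.43] [ 0.21 -0.13  0.31]
[11.0, -14.0, 7.0] [5.1, -1.1, 7.3] [-0.66  0.17 -0.71 -1.75 -0.89  0.99] 0.0 [ 0.456 -0.045  0.18 ] w [ 0.29 -0.22  0.39] [ 0.21 -0.13  0.29]
[14.0, -18.0, 6.0] [5.4, -1.2, 7.1] [-0.74  0.25 -0.76 -1.89 -0.93  1.07] 0.0 [ 0.463 -0.063  0.168] w [ 0.27 -0.24  0.35] [ 0.21 -0.12  0.27]
[16.0, -22.0, 4.0] [5.6, -1.3, 6.9] [-0.82  0.34 -0.82 -2.02 -1.01  1.18] 0.0 [ 0.467 -0.086  0.153] w [ 0.24 -0.26  0.31] [ 0.2  -0.12  0.25]
```

>>> arm_command(delta_pos=[[-12, 9, 14], [-11, 7, 13], [-11, 5, 12], [-11, 4, 11], [-10, 2, 11]], twist=[[1.3, -3.6, 7.7], [1.3, -3.3, 7.8], [1.3, -3.1, 8], [1.4, -2.8, 8.1], [1.5, -2.6, 8.2]], jaw=[0, 0, 0, 0, 0])

```text
clock: 3.28
eef_pos: [0.3641, -0.114, 0.2718]
eef_rot: [[0.814, -0.385, 0.435], [-0.524, -0.81, 0.262], [0.252, -0.441, -0.861]]
force: [0.3, 0.1, -0.3]
grip_width: 0.0002
```

>>> arm_command(delta_pos=[[-10, 1, 11], [-10, -1, 11], [-10, -2, 11], [-9, -2, 11], [-9, -3, 12]], twist=[[1.7, -2.3, 8.3], [1.9, -2.1, 8.4], [2.1, -1.9, 8.4], [2.3, -1.7, 8.4], [2.6, -1.5, 8.4]], jaw=[0, 0, 0, 0, 0])

```text
clock: 3.9
eef_pos: [0.3583, -0.0563, 0.2249]
eef_rot: [[0.416, -0.795, 0.442], [-0.858, -0.182, 0.48], [-0.301, -0.579, -0.758]]
force: [-0.5, 0.2, -0.4]
grip_width: 0.0002
```

```bash
python3 - <<'E'
from p2 import *
st()
Rm=pose2(20,7); qa,e=ik(tcp2(.154,-.06,.03,Rm),Rm,QG); q=get_obs()["qpos"]; print(qa-q)
show(path2(q,qa,11,[.02,-.0,.02]))
E
```

```text
3.9 [-0.3118 -0.0888 -0.5319 -0.807  -0.9625  1.0826] [ 0.3583 -0.0563  0.2249] F [-0.5361  0.2437 -0.394 ] 0.0002017263769754284
[[ 0.4162 -0.7949  0.4416]
 [-0.8579 -0.1823  0.4804]
 [-0.3014 -0.5787 -0.7578]]
[-0.5115  0.429  -0.2866 -1.2127 -0.0453  0.0941]
[-7.0, -2.0, 18.0] [2.9, -2.5, 7.4] [-0.35 -0.05 -0.54 -0.91 -0.97  1.06] 0.0 [ 0.365 -0.041  0.214] w [ 0.32 -0.12  0.53] [ 0.23 -0.19  0.42]
[-6.0, -3.0, 16.0] [3.2, -2.2, 7.5] [-0.38 -0.02 -0.55 -1.01 -0.97  1.05] 0.0 [ 0.373 -0.028  0.207] w [ 0.33 -0.13  0.51] [ 0.23 -0.18  0.39]
[-4.0, -4.0, 15.0] [3.6, -1.9, 7.5] [-0.42  0.01 -0.57 -1.12 -0.97  1.03] 0.0 [ 0.382 -0.017  0.201] w [ 0.33 -0.15  0.49] [ 0.23 -0.18  0.37]
[-2.0, -5.0, 13.0] [3.9, -1.6, 7.5] [-0.45  0.04 -0.59 -1.22 -0.97  1.02] 0.0 [ 0.393 -0.009  0.196] w [ 0.33 -0.16  0.48] [ 0.22 -0.17  0.35]
[0.0, -7.0, 12.0] [4.3, -1.3, 7.4] [-0.49  0.07 -0.61 -1.33 -0.96  1.02] 0.0 [ 0.405 -0.005  0.193] w [ 0.32 -0.17  0.46] [ 0.22 -0.16  0.34]
[3.0, -9.0, 10.0] [4.6, -1.1, 7.4] [-0.53  0.11 -0.64 -1.44 -0.96  1.02] 0.0 [ 0.418 -0.006  0.189] w [ 0.32 -0.19  0.44] [ 0.22 -0.15  0.32]
[5.0, -11.0, 8.0] [5.0, -0.9, 7.3] [-0.58  0.14 -0.66 -1.56 -0.95  1.03] 0.0 [ 0.432 -0.011  0.186] w [ 0.31 -0.2   0.42] [ 0.21 -0.14  0.3 ]
[7.0, -14.0, 7.0] [5.3, -0.7, 7.2] [-0.63  0.18 -0.7  -1.67 -0.96  1.05] 0.0 [ 0.444 -0.022  0.181] w [ 0.3  -0.22  0.39] [ 0.21 -0.13  0.29]
[10.0, -17.0, 5.0] [5.6, -0.5, 7.0] [-0.69  0.23 -0.73 -1.79 -0.96  1.08] 0.0 [ 0.455 -0.038  0.174] w [ 0.28 -0.23  0.37] [ 0.21 -0.13  0.28]
[12.0, -21.0, 4.0] [5.9, -0.3, 6.9] [-0.75  0.28 -0.77 -1.91 -0.98  1.12] 0.0 [ 0.463 -0.06   0.165] w [ 0.27 -0.25  0.34] [ 0.21 -0.12  0.26]
[14.0, -26.0, 2.0] [6.2, -0.2, 6.7] [-0.82  0.34 -0.82 -2.02 -1.01  1.18] 0.0 [ 0.467 -0.086  0.153] w [ 0.24 -0.26  0.31] [ 0.2  -0.12  0.25]
```

>>> arm_command(delta_pos=[[-7, -2, 18], [-6, -3, 16], [-4, -4, 15], [-2, -5, 13], [0, -7, 12]], twist=[[2.9, -2.5, 7.4], [3.2, -2.2, 7.5], [3.6, -1.9, 7.5], [3.9, -1.6, 7.5], [4.3, -1.3, 7.4]], jaw=[0, 0, 0, 0, 0])

```text
clock: 4.53
eef_pos: [0.4075, -0.0028, 0.1933]
eef_rot: [[-0.038, -0.746, 0.664], [-0.648, 0.525, 0.552], [-0.761, -0.409, -0.504]]
force: [-0.1, 0.1, -0.0]
grip_width: 0.0003
```

>>> arm_command(delta_pos=[[3, -9, 10], [5, -11, 8], [7, -14, 7], [10, -17, 5]], twist=[[4.6, -1.1, 7.4], [5, -0.9, 7.3], [5.3, -0.7, 7.2], [5.6, -0.5, 7]], jaw=[0, 0, 0, 0])

```text
clock: 5.03
eef_pos: [0.4571, -0.0376, 0.1723]
eef_rot: [[-0.296, -0.362, 0.884], [-0.234, 0.925, 0.301], [-0.926, -0.118, -0.358]]
force: [0.2, 0.9, -0.2]
grip_width: 0.0004
```

```bash
python3 - <<'E'
from p2 import *
st()
Rm=pose2(20,7); pre=tcp2(.154,-.06,.03,Rm); print(pre); plan(pre,Rm)
for n in ["scene","side","wrist"]: cv2.imwrite(f"pics/{n}1.png",viewer.read_camera(n)[:,:,::-1])
a=cv2.imread("pics/scene1.png"); b=cv2.imread("pics/side1.png"); w=cv2.imread("pics/wrist1.png")
cv2.imwrite("pics/m1.png",np.hstack([a[100:400,180:480],b[60:360,150:450]]))
E
```

```text
5.025 [-0.6954  0.2362 -0.7445 -1.8217 -0.9665  1.0819] [ 0.4571 -0.0376  0.1723] F [ 0.1521  0.9095 -0.1986] 0.00036739312157523093
[[-0.2959 -0.3624  0.8838]
 [-0.2341  0.9245  0.3007]
 [-0.9261 -0.1179 -0.3584]]
[ 0.4667 -0.086   0.1527]
n 2 dist 53.1 rot [11.1 -0.3 11.4]
[13.3, -23.0, 0.5] [5.55, -0.15, 5.68]
[11.0, -24.0, 2.7] [5.55, -0.15, 5.68]
```

View pics/m1.png

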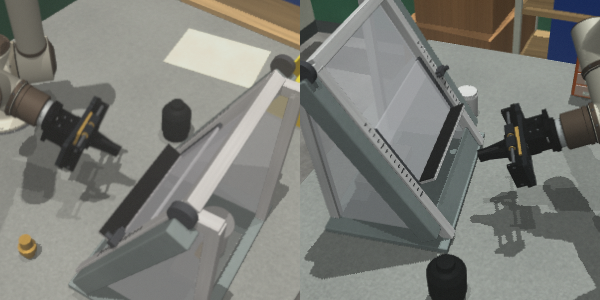

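View pics/wrist1.png

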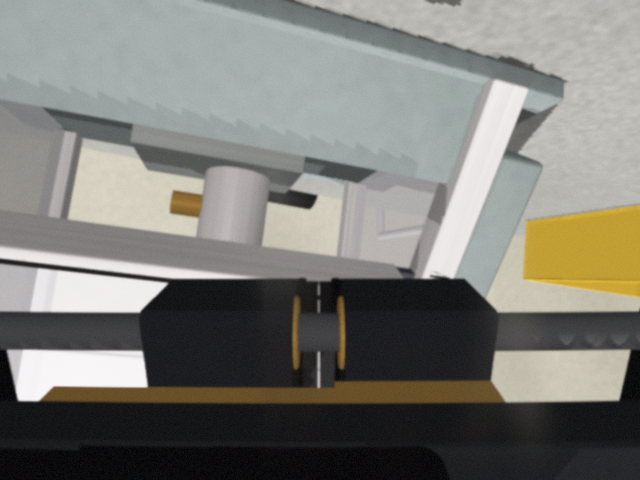

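The hand is now in front of the lip and pointing slightly down at it. In the side crop the fingertips are at about (482,153), with the lip beyond and above them. The wrist view shows the lip underside as a grey band near row 240. Next I'll go to the pre-insert pose.

>>> arm_command(delta_pos=[[13, -23, 0.5], [11, -24, 3]], twist=[[5.5, 0, 5.7], [5.5, 0, 5.7]], jaw=[0, 0])

```text
clock: 5.42
eef_pos: [0.4674, -0.0856, 0.1543]
eef_rot: [[-0.341, -0.13, 0.931], [-0.051, 0.991, 0.12], [-0.939, -0.006, -0.345]]
force: [0.2, 0.1, 0.2]
grip_width: 0.0004
```

```bash
python3 - <<'E'
from p2 import *
st()
Rm=pose2(20,7)
for dep in (-.01,.022): 
    t=tcp2(.154,dep,.018,Rm); print(t); plan(t,Rm,n=3)
cv2.imwrite("pics/side2.png",cv2.resize(viewer.read_camera("side")[90:290,200:400,::-1],None,fx=3,fy=3))
E
```

```text
5.425 [-0.8156  0.3294 -0.8098 -2.0087 -0.9958  1.162 ] [ 0.4674 -0.0856  0.1543] F [0.1529 0.1436 0.1558] 0.00042943356054541386
[[-0.3414 -0.13    0.9309]
 [-0.0507  0.9915  0.1199]
 [-0.9385 -0.0063 -0.3451]]
[ 0.5157 -0.0799  0.1381]
n 3 dist 51.2 rot [ 0.3 -0.2  0.5]
[-0.5, -0.1, 17.1] [0.11, -0.06, 0.17]
[-0.5, -0.1, 17.1] [0.11, -0.06, 0.17]
[-0.5, -0.1, 17.1] [0.11, -0.06, 0.17]
[ 0.5431 -0.0764  0.1221]
n 3 dist 82.8 rot [ 0.3 -0.2  0.5]
[1.3, -0.2, 27.6] [0.11, -0.06, 0.17]
[1.3, -0.1, 27.6] [0.11, -0.06, 0.17]
[1.4, -0.1, 27.6] [0.11, -0.06, 0.17]
```

View pics/side2.png

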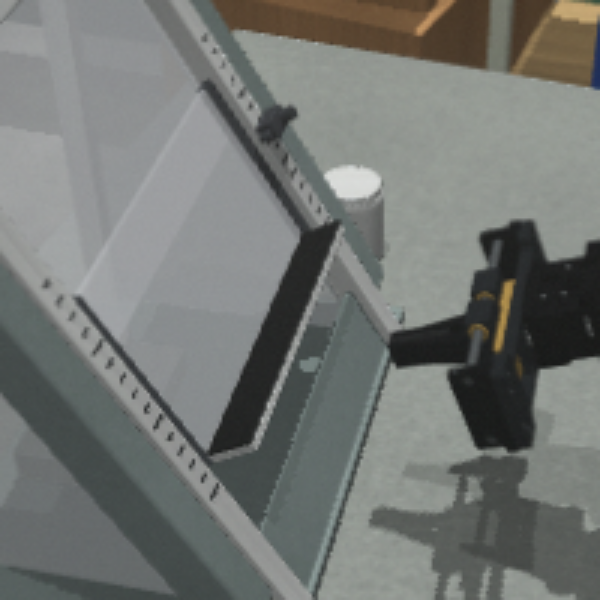

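>>> arm_command(delta_pos=[[-0.5, 0, 17], [-0.5, 0, 17], [-0.5, 0, 17]], twist=[[0, 0, 0], [0, 0, 0], [0, 0, 0]], jaw=[0, 0, 0])

```text
clock: 5.85
eef_pos: [0.517, -0.0794, 0.1379]
eef_rot: [[-0.341, -0.133, 0.931], [-0.054, 0.991, 0.122], [-0.939, -0.009, -0.345]]
force: [-0.5, -0.2, 0.5]
grip_width: 0.0004
```

```bash
python3 - <<'E'
from p2 import *
st()
Rm=pose2(20,7)
t=tcp2(.154,.022,.018,Rm); print(t); plan(t,Rm,n=3)
o=get_obs(); c=o["eef_pos"]+o["eef_rot"]@[-H,0,.025]; print("pred corner",proj("side",c),(proj("side",c)-[200,90])*3)
cv2.imwrite("pics/side3.png",cv2.resize(viewer.read_camera("side")[90:290,200:400,::-1],None,fx=3,fy=3))
E
```

```text
5.85 [-0.7243  0.4188 -0.7574 -2.1233 -0.982   1.2243] [ 0.517  -0.0794  0.1379] F [-0.4769 -0.2335  0.5193] 0.0004395475860198802
[[-0.3407 -0.133   0.9307]
 [-0.0543  0.9911  0.1217]
 [-0.9386 -0.0091 -0.3449]]
[ 0.5431 -0.0764  0.1221]
n 3 dist 30.7 rot [ 0.4 -0.2  0.7]
[1.9, -0.1, 10.1] [0.14, -0.06, 0.24]
[1.9, -0.1, 10.1] [0.14, -0.06, 0.24]
[1.9, -0.1, 10.1] [0.14, -0.06, 0.24]
pred corner [[308.8209 204.645 ]] [[326.4628 343.935 ]]
```

View pics/side3.png

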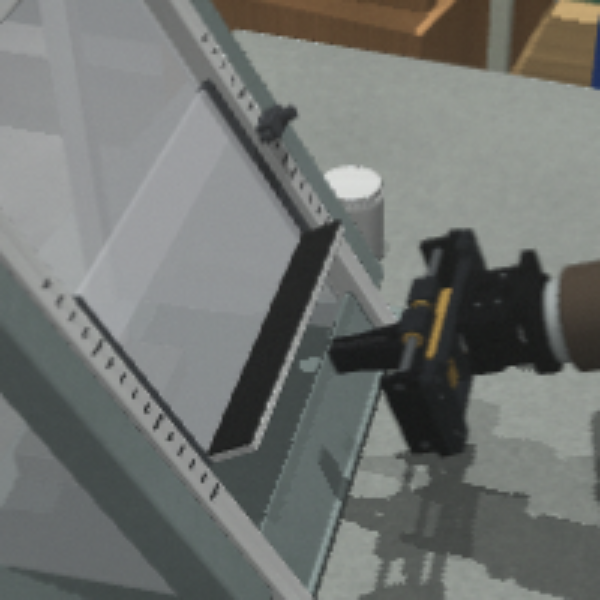

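The fingertip corner appears at (332,340) in the crop, against a prediction of (326,344), so it's below and in front of the lip edge. I'll insert beneath the lip now.

>>> arm_command(delta_pos=[[2, 0, 10], [2, 0, 10], [2, 0, 10]], twist=[[0, 0, 0], [0, 0, 0], [0, 0, 0]], jaw=[0, 0, 0])

```text
clock: 6.28
eef_pos: [0.5463, -0.0751, 0.1212]
eef_rot: [[-0.339, -0.136, 0.931], [-0.056, 0.991, 0.124], [-0.939, -0.01, -0.343]]
force: [0.0, 0.1, 0.9]
grip_width: 0.0006
```

```bash
python3 - <<'E'
from p2 import *
st()
Rm=pose2(20,7)
o=get_obs(); print("S in tool",o["eef_rot"].T@(booth2w(S,0,0,YAW)[0])*10)
t=tcp2(.154,.022,.0,Rm); plan(t,Rm,n=4)
cv2.imwrite("pics/side4.png",cv2.resize(viewer.read_camera("side")[90:290,200:400,::-1],None,fx=3,fy=3))
E
```

```text
6.275 [-0.6795  0.4917 -0.7271 -2.1926 -0.9941  1.2787] [ 0.5463 -0.0751  0.1212] F [0.0384 0.1356 0.8832] 0.0005920752992077887
[[-0.339  -0.1356  0.931 ]
 [-0.0561  0.9907  0.1238]
 [-0.9391 -0.0102 -0.3435]]
S in tool [-9.8498 -0.1427  1.7209]
n 4 dist 17.5 rot [ 0.5 -0.1  0.8]
[-4.4, -0.3, -0.1] [0.14, -0.02, 0.21]
[-4.4, -0.3, -0.1] [0.14, -0.02, 0.21]
[-4.4, -0.2, -0.1] [0.14, -0.02, 0.21]
[-4.4, -0.2, -0.1] [0.14, -0.02, 0.21]
```

View pics/side4.png

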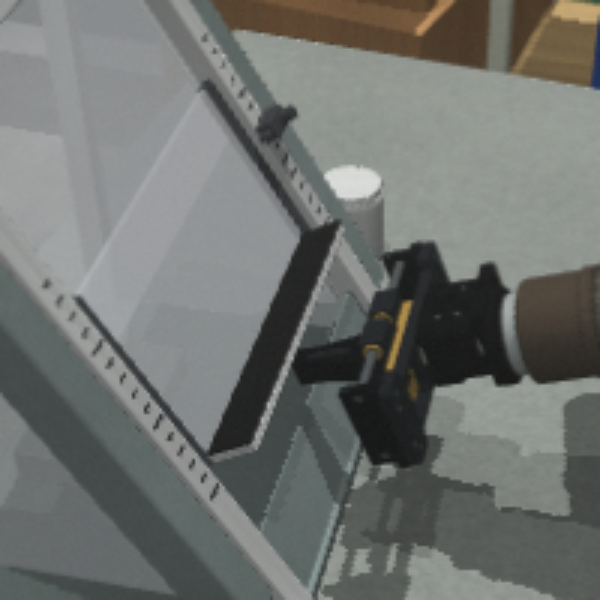

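>>> arm_command(delta_pos=[[-4, 0, 0.7], [-4, 0, 0.7], [-4, 0, 0.7], [-4, 0, 0.7]], twist=[[0, 0, 0], [0, 0, 0], [0, 0, 0], [0, 0, 0]], jaw=[0, 0, 0, 0])

```text
clock: 6.82
eef_pos: [0.5551, -0.0741, 0.1354]
eef_rot: [[-0.34, -0.135, 0.931], [-0.055, 0.991, 0.124], [-0.939, -0.009, -0.344]]
force: [-0.8, -0.4, -0.0]
grip_width: 0.0005
```

>>> arm_command(delta_pos=[[-4, 0, 0.7], [-4, 0, 0.7]], twist=[[0, 0, 0], [0, 0, 0]], jaw=[0, 0])

```text
clock: 7.08
eef_pos: [0.5581, -0.0735, 0.1414]
eef_rot: [[-0.345, -0.134, 0.929], [-0.055, 0.991, 0.122], [-0.937, -0.009, -0.35]]
force: [-1.1, -1.8, -4.0]
grip_width: 0.0005
```

>>> arm_command(delta_pos=[[-4, 0, 0.7], [-4, 0, 0.7]], twist=[[0, 0, 0], [0, 0, 0]], jaw=[0, 0])

```text
clock: 7.32
eef_pos: [0.5616, -0.0731, 0.1474]
eef_rot: [[-0.349, -0.133, 0.928], [-0.055, 0.991, 0.121], [-0.935, -0.008, -0.353]]
force: [-1.0, -1.8, -3.8]
grip_width: 0.0002
```

```bash
python3 - <<'E'
from p2 import *
st()
cv2.imwrite("pics/side5.png",cv2.resize(viewer.read_camera("side")[90:290,200:400,::-1],None,fx=3,fy=3))
E
```

```text
7.325 [-0.6246  0.401  -0.669  -2.1597 -0.8798  1.1387] [ 0.5616 -0.0731  0.1474] F [-1.0184 -1.8214 -3.7943] 0.00019837948062977024
[[-0.3493 -0.1328  0.9275]
 [-0.0546  0.9911  0.1213]
 [-0.9354 -0.0083 -0.3535]]
```

View pics/side5.png

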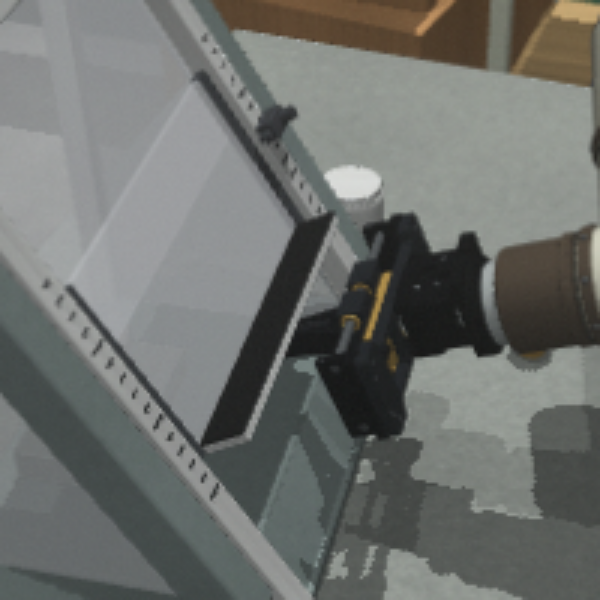

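>>> arm_command(delta_pos=[[-5, 0, 1], [-5, 0, 1], [-5, 0, 1], [-5, 0, 1], [-5, 0, 1]], twist=[[0, 0, 0], [0, 0.2, 0], [0, 0.2, 0], [0, 0.2, 0], [0, 0.2, 0]], jaw=[0, 0, 0, 0, 0])

```text
clock: 8.0
eef_pos: [0.575, -0.0709, 0.1704]
eef_rot: [[-0.364, -0.133, 0.922], [-0.056, 0.991, 0.12], [-0.93, -0.008, -0.368]]
force: [-3.2, -2.0, -2.6]
grip_width: 0.001
```

>>> arm_command(delta_pos=[[-5, 0, 1], [-5, 0, 1], [-5, 0, 1], [-5, 0, 1], [-5, 0, 1]], twist=[[0, 0, 0], [0, 0, 0], [0, 0, 0], [0, 0, 0], [0, 0, 0]], jaw=[0, 0, 0, 0, 0])

```text
clock: 8.62
eef_pos: [0.5891, -0.068, 0.193]
eef_rot: [[-0.364, -0.134, 0.922], [-0.057, 0.991, 0.122], [-0.93, -0.008, -0.369]]
force: [-3.3, -3.2, -1.6]
grip_width: 0.0005
```

```bash
python3 - <<'E'
from p2 import *
st()
o=get_obs(); Sw=booth2w(S,0,0,YAW)[0]; N=booth2w(NX,0,0,YAW)[0]; B=[BX,BY,0]
for p in ([0.5581,-0.0735,0.1414],[0.5616,-0.0731,0.1474],o["eef_pos"]): print("S",(np.array(p)-B)@Sw, "N",(np.array(p)-B)@N)
print("S in tool",o["eef_rot"].T@Sw*5)
for n in("side","scene"): cv2.imwrite(f"pics/{n}6r.png",viewer.read_camera(n)[:,:,::-1])
a=cv2.imread("pics/side6r.png")[80:260,200:380];b=cv2.imread("pics/scene6r.png")[220:370,240:390]
cv2.imwrite("pics/side6.png",cv2.resize(a,None,fx=3.333,fy=3.333,interpolation=2));cv2.imwrite("pics/scene6.png",cv2.resize(b,None,fx=4,fy=4,interpolation=2))
E
```

```text
8.625 [-0.5187  0.2808 -0.5491 -2.0569 -0.6895  0.8822] [ 0.5891 -0.068   0.193 ] F [-3.3213 -3.2409 -1.5614] 0.0004980809939258398
[[-0.3644 -0.1339  0.9216]
 [-0.0567  0.991   0.1216]
 [-0.9295 -0.0079 -0.3687]]
S 0.14016235868634577 N -0.040031588854064826
S 0.1471197855671985 N -0.03998096923258381
S 0.2005589923295531 N -0.038622833374216924
S in tool [-4.9465 -0.0572  0.7274]
```

View pics/side6.png

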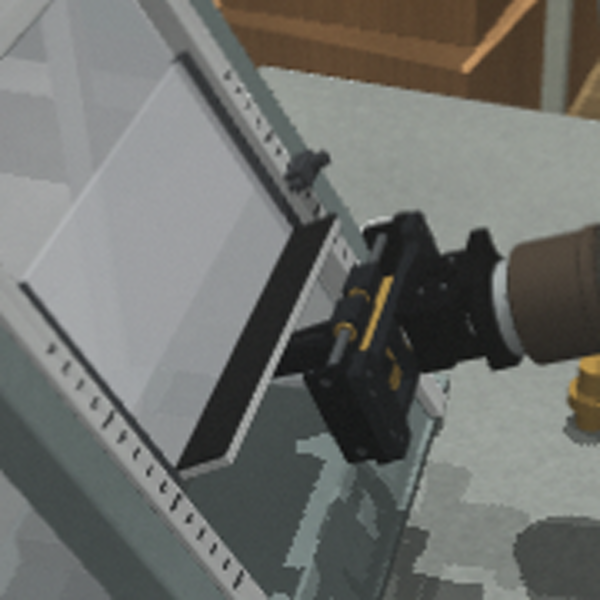

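View pics/scene6.png

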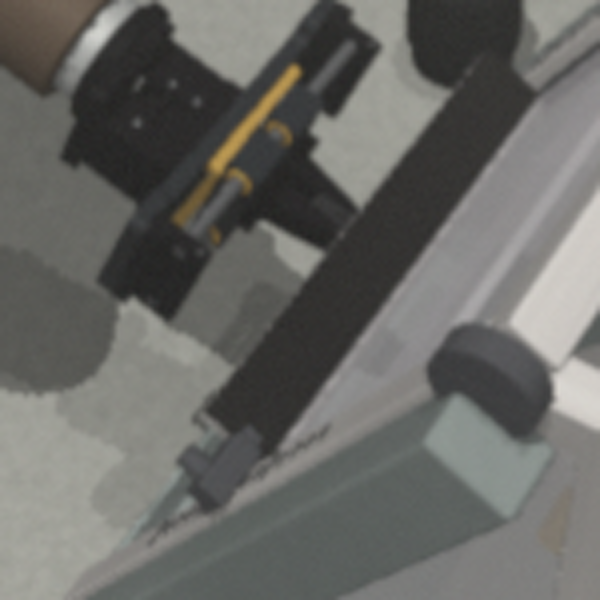

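```bash
cat > ms.py <<'E'
from h import *
def ms(pts):
    "pts: list (cam, (x,y in sash), uv)"
    f=lambda s:np.ravel([proj(n,booth2w(sash(k[0],k[1],s[0]+.007),BX,BY,YAW))[0]-uv for n,k,uv in pts])
    s=least_squares(f,[.2]); print("s",s.x, "to go",.2554-s.x[0],"\n",s.fun.reshape(-1,2))
    for p in pts: 
        g=lambda s:np.ravel(proj(p[0],booth2w(sash(p[1][0],p[1][1],s[0]+.007),BX,BY,YAW))[0]-p[2]); print(p[0],p[1],least_squares(g,[.2]).x)
E
python3 - <<'E'
from ms import *
z=lambda x,y,f,ox,oy:np.array([ox+x/f-.5,oy+y/f-.5])
ms([("side",(-.043,.14),z(222,463,3.3333,200,80)),("side",(-.043,-.14),z(335,219,3.3333,200,80)),("scene",(-.043,.14),z(487,51,4,240,220)),("scene",(-.043,-.14),z(212,405,4,240,220)),("side",(-.003,.14),z(180,470,3.3333,200,80)),("scene",(-.003,.14),z(535,93,4,240,220))])
E
```

```text
s [0.2165] to go 0.038892623289111306 
 [[ 1.2637 -2.4306]
 [ 0.5933 -1.3777]
 [-0.7909 -0.3657]
 [-2.6039  1.8425]
 [-1.022   0.3555]
 [ 0.4495  1.2101]]
side (-0.043, 0.14) [0.2139]
side (-0.043, -0.14) [0.2143]
scene (-0.043, 0.14) [0.2178]
scene (-0.043, -0.14) [0.2297]
side (-0.003, 0.14) [0.2157]
scene (-0.003, 0.14) [0.2178]
```

>>> arm_command(delta_pos=[[-5, 0, 0.7], [-5, 0, 0.7], [-5, 0, 0.7], [-5, 0, 0.7], [-5, 0, 0.7]], twist=[[0, 0, 0], [0, 0, 0], [0, 0, 0], [0, 0, 0], [0, 0, 0]], jaw=[0, 0, 0, 0, 0])

```text
clock: 9.35
eef_pos: [0.6023, -0.0662, 0.2161]
eef_rot: [[-0.365, -0.134, 0.922], [-0.056, 0.991, 0.121], [-0.929, -0.008, -0.369]]
force: [-1.7, -3.2, -4.3]
grip_width: 0.0008
```

>>> arm_command(delta_pos=[[-3, 0, 0.4], [-3, 0, 0.4], [0, 0, 0]], twist=[[0, 0, 0], [0, 0, 0], [0, 0, 0]], jaw=[0, 0, 0])

```text
clock: 9.72
eef_pos: [0.6061, -0.0656, 0.2227]
eef_rot: [[-0.363, -0.134, 0.922], [-0.057, 0.991, 0.121], [-0.93, -0.008, -0.367]]
force: [-2.1, -2.1, -2.6]
grip_width: 0.0006
```

```bash
python3 - <<'E'
from p2 import *
st()
o=get_obs(); Sw=booth2w(S,0,0,YAW)[0]; N=booth2w(NX,0,0,YAW)[0]; B=[BX,BY,0]
p=o["eef_pos"]; print("S",(np.array(p)-B)@Sw, "N",(np.array(p)-B)@N)
for n in("side","scene"): cv2.imwrite(f"pics/{n}7r.png",viewer.read_camera(n)[:,:,::-1])
a=cv2.imread("pics/side7r.png")[60:240,190:370];b=cv2.imread("pics/scene7r.png")[220:370,240:390]
cv2.imwrite("pics/side7.png",cv2.resize(a,None,fx=3.333,fy=3.333,interpolation=2));cv2.imwrite("pics/scene7.png",cv2.resize(b,None,fx=4,fy=4,interpolation=2))
c=cv2.imread("pics/side7r.png")[110:170,270:330];cv2.imwrite("pics/side7z.png",cv2.resize(c,None,fx=10,fy=10,interpolation=0))
E
```

```text
9.725 [-0.4556  0.2288 -0.4737 -1.9749 -0.5943  0.725 ] [ 0.6061 -0.0656  0.2227] F [-2.1476 -2.0893 -2.5602] 0.000577414161462385
[[-0.363  -0.1339  0.9221]
 [-0.0569  0.991   0.1215]
 [-0.9301 -0.0084 -0.3673]]
S 0.2348935688892202 N -0.03858509439154065
```

View pics/side7.png

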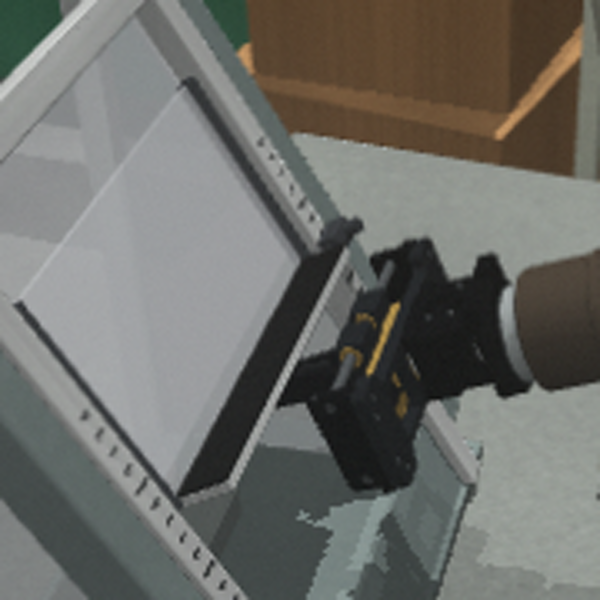

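View pics/scene7.png

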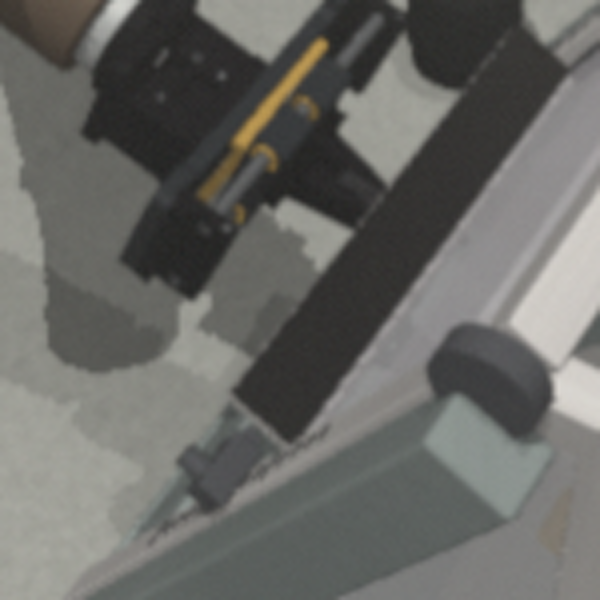

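View pics/side7z.png

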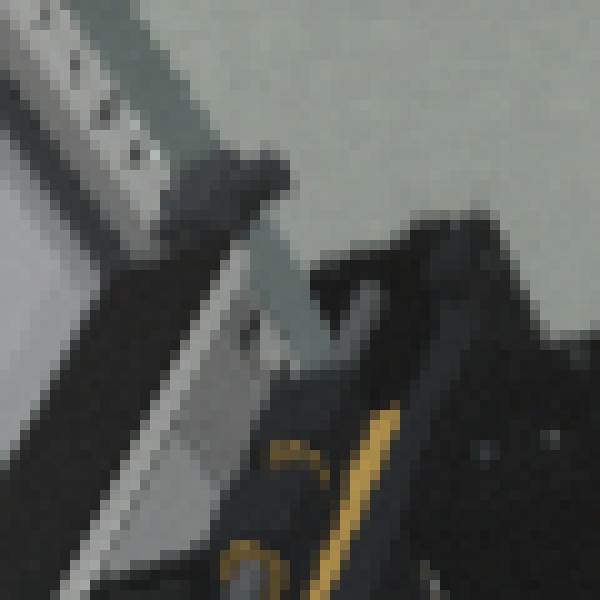

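```bash
python3 - <<'E'
from ms import *
z=lambda x,y,f,ox,oy:np.array([ox+x/f-.5,oy+y/f-.5])
ms([("side",(-.043,.14),z(222,488,3.3333,190,60)),("side",(-.043,-.14),z(350,249,3.3333,190,60)),("scene",(-.043,.14),z(514,26,4,240,220)),("scene",(-.043,-.14),z(233,396,4,240,220)),("side",(-.003,.14),z(178,497,3.3333,190,60)),("scene",(-.003,.14),z(565,70,4,240,220)),("scene",(-.003,-.14),z(290,442,4,240,220))])
E
```

```text
s [0.2499] to go 0.005525764814488354 
 [[ 2.182  -1.7552]
 [-0.8516 -1.1178]
 [-0.0485 -0.4912]
 [-1.1636 -0.6705]
 [ 0.429   0.7708]
 [ 0.7583  0.9012]
 [ 0.6462  2.118 ]]
side (-0.043, 0.14) [0.2497]
side (-0.043, -0.14) [0.2463]
scene (-0.043, 0.14) [0.2489]
scene (-0.043, -0.14) [0.2521]
side (-0.003, 0.14) [0.2518]
scene (-0.003, 0.14) [0.2497]
scene (-0.003, -0.14) [0.252]
```

>>> arm_command(delta_pos=[[-1.8, 0, 0.2], [-1.8, 0, 0.2], [0, 0, 0], [0, 0, 0]], twist=[[0, 0, 0], [0, 0, 0], [0, 0, 0], [0, 0, 0]], jaw=[0, 0, 0, 0])

```text
clock: 10.32
eef_pos: [0.6074, -0.0653, 0.2251]
eef_rot: [[-0.365, -0.134, 0.922], [-0.056, 0.991, 0.122], [-0.929, -0.007, -0.369]]
force: [-1.2, -2.0, -2.9]
grip_width: 0.0001
```

```bash
python3 - <<'E'
from p2 import *
o=get_obs(); Sw=booth2w(S,0,0,YAW)[0]; B=[BX,BY,0]
print("S",(o["eef_pos"]-B)@Sw,o["force"])
E
```

```text
S 0.23765544319684734 [-1.16   -1.9719 -2.8918]
```

>>> arm_command(delta_pos=[[3, 0, -0.5], [6, 0, -1], [6, 0, -1]], twist=[[0, 0, 0], [0, 0, 0], [0, 0, 0]], jaw=[0, 0, 0])

```text
clock: 10.7
eef_pos: [0.6014, -0.0652, 0.2154]
eef_rot: [[-0.355, -0.138, 0.925], [-0.057, 0.99, 0.126], [-0.933, -0.008, -0.36]]
force: [0.5, -0.7, -0.3]
grip_width: 0.0006
```

>>> arm_command(delta_pos=[[0, 0, -12], [0, 0, -20], [0, 0, -25], [0, 0, -25], [0, 0, -20]], twist=[[0, 0, 0], [0, 0, 0], [0, 0, 0], [0, 0, 0], [0, 0, 0]], jaw=[0, 0, 0, 0, 0])

```text
clock: 11.32
eef_pos: [0.5026, -0.0784, 0.2529]
eef_rot: [[-0.356, -0.138, 0.924], [-0.055, 0.99, 0.127], [-0.933, -0.006, -0.36]]
force: [0.1, -0.2, 0.5]
grip_width: 0.0004
```

```bash
python3 - <<'E'
from p2 import *
st()
for n in("side","scene"): cv2.imwrite(f"pics/{n}8r.png",viewer.read_camera(n)[:,:,::-1])
a=cv2.imread("pics/side8r.png")[60:240,190:370];b=cv2.imread("pics/scene8r.png")[220:370,240:390]
cv2.imwrite("pics/side8.png",cv2.resize(a,None,fx=3.333,fy=3.333,interpolation=2));cv2.imwrite("pics/scene8.png",cv2.resize(b,None,fx=4,fy=4,interpolation=2))
c=cv2.imread("pics/side8r.png")[110:170,270:330];d=cv2.imread("pics/scene8r.png")[305:355,280:330]
cv2.imwrite("pics/z8.png",np.hstack([cv2.resize(c,(390,390),interpolation=0),cv2.resize(d,(390,390),interpolation=0)]))
E
```

```text
11.325 [-0.5573  0.0207 -0.5935 -1.768  -0.6541  0.5434] [ 0.5026 -0.0784  0.2529] F [ 0.1394 -0.1674  0.5447] 0.00037857449829974604
[[-0.3557 -0.1383  0.9243]
 [-0.0549  0.9904  0.127 ]
 [-0.933  -0.0055 -0.3599]]
```

View pics/side8.png

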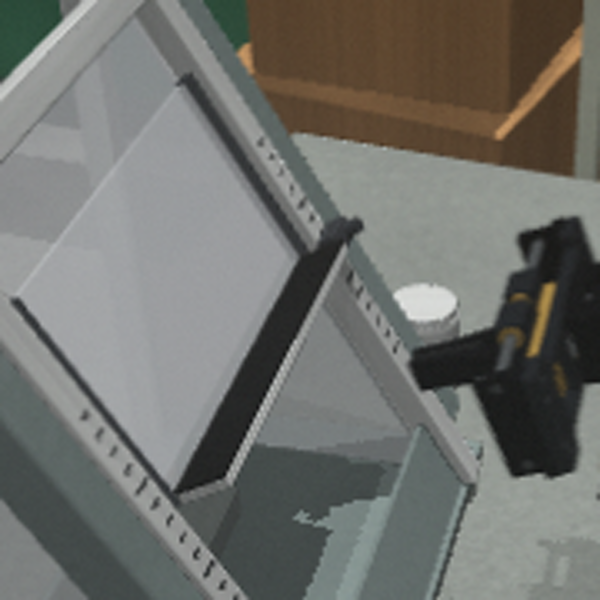

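View pics/scene8.png

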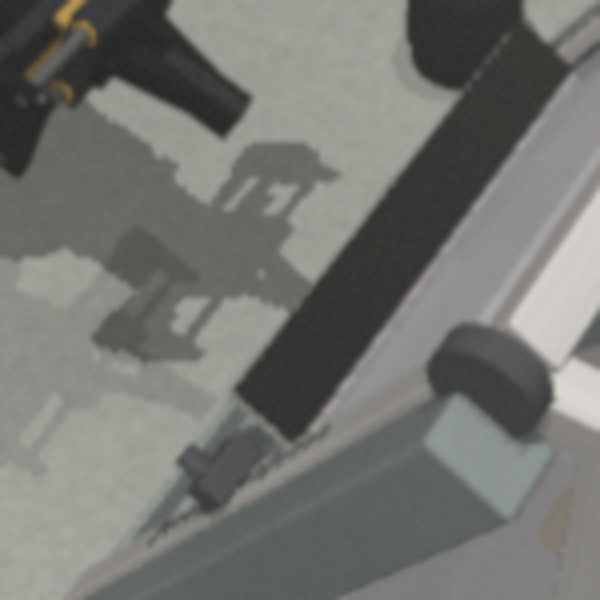

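View pics/z8.png

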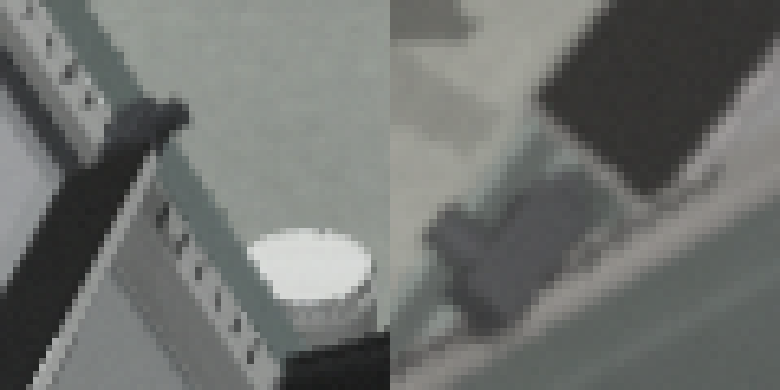

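The hand is clear. In the scene zoom the lip's end sits level with the nose, and in the side zoom the pointer block shows right behind the strip's end. Before deciding, I'll measure again and check with the wrist camera.

```bash
python3 - <<'E'
from ms import *
z=lambda x,y,f,ox,oy:np.array([ox+x/f-.5,oy+y/f-.5])
ms([("side",(-.043,.14),z(222,485,3.3333,190,60)),("side",(-.043,-.14),z(350,247,3.3333,190,60)),("scene",(-.043,.14),z(518,23,4,240,220)),("scene",(-.043,-.14),z(237,391,4,240,220)),("side",(-.003,.14),z(177,494,3.3333,190,60)),("scene",(-.003,.14),z(570,68,4,240,220)),("scene",(-.003,-.14),z(293,441,4,240,220))])
o=get_obs(); T=camT("wrist",o)
im=viewer.read_camera("wrist"); cv2.imwrite("pics/wrist8.png",cv2.rotate(im,cv2.ROTATE_180)[:,:,::-1])
print("lip end",proj("wrist",booth2w(sash(-.043,-.14,.2527),BX,BY,YAW),T),"mark",proj("wrist",booth2w(sash(-.022,-.145,.2554),BX,BY,YAW),T), "cam",T[:3,3],T[:3,2])
E
```

```text
s [0.2525] to go 0.0029169997770658873 
 [[ 1.4585 -1.7976]
 [-1.4029 -1.37  ]
 [-0.4468 -0.2532]
 [-1.6236  0.195 ]
 [ 0.0006  0.7559]
 [ 0.1352  0.9146]
 [ 0.4724  2.0177]]
side (-0.043, 0.14) [0.2513]
side (-0.043, -0.14) [0.2476]
scene (-0.043, 0.14) [0.2531]
scene (-0.043, -0.14) [0.2581]
side (-0.003, 0.14) [0.2538]
scene (-0.003, 0.14) [0.254]
scene (-0.003, -0.14) [0.255]
lip end [[ 91.6465 289.0976]] mark [[100.3001 276.9509]] cam [ 0.3513 -0.1003  0.2382] [ 0.9844  0.1368 -0.111 ]
```

View pics/wrist8.png

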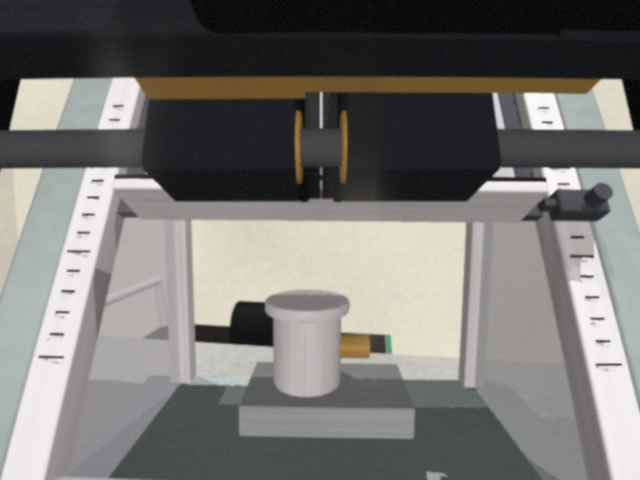

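The wrist view, rotated 180°, shows the lip's right end at about (545,185) and the pointer at about (575,205), with the nose near (547,205). I'll zoom in.

```bash
python3 - <<'E'
import cv2
a=cv2.imread("pics/wrist8.png")[160:235,500:620]; cv2.imwrite("pics/wz8.png",cv2.resize(a,None,fx=6.6,fy=6.6,interpolation=0))
E
```

```text
(no output)
```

View pics/wz8.png

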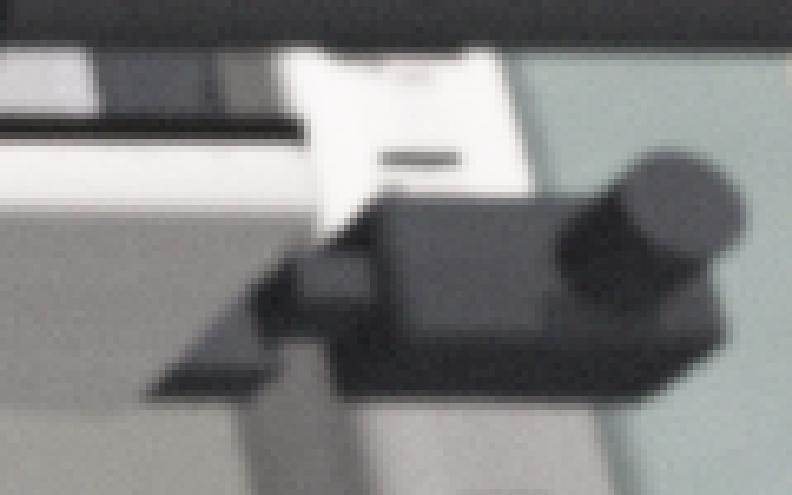

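```bash
python3 - <<'E'
from h import *
o=get_obs(); T=camT("wrist",o); print(o["clock"],o["eef_pos"])
def zc(x,y,z):
    u=proj("wrist",booth2w(sash(x,y,z),BX,BY,YAW),T)[0]; u=np.array([639,479])-u; return ((u-[500,160]+.5)*6.6).round(0)
s=.2527
for x in(-.043,-.003):
    for z in (.007,.004,-.004): print("lip",x,z,zc(x,-.14,s+z))
for x in(-.035,-.03,-.022,-.014,-.008):
    print("nose",x,zc(x,-.145,.2554),zc(x,-.145,.2525))
print("post front",zc(-.013,-.157,.2554),zc(-.013,-.183,.2554),"inner back",zc(.013,-.157,.2554))
E
```

```text
11.475 [ 0.5033 -0.0784  0.2533]
lip -0.043 0.007 [303. 133.]
lip -0.043 0.004 [310. 160.]
lip -0.043 -0.004 [327. 233.]
lip -0.003 0.007 [127. 325.]
lip -0.003 0.004 [132. 349.]
lip -0.003 -0.004 [145. 415.]
nose -0.035 [323. 214.] [329. 240.]
nose -0.03 [298. 239.] [304. 264.]
nose -0.022 [261. 277.] [267. 302.]
nose -0.014 [225. 313.] [231. 337.]
nose -0.008 [200. 339.] [205. 363.]
post front [332. 318.] [573. 321.] inner back [220. 424.]
```

```bash
python3 - <<'E'
from fk import *
CT=CAL["wrist"]["tool_from_camera"]
q0=get_obs()["qpos"]
c=booth2w(sash(-.043,-.14,.2527),BX,BY,YAW)[0]; out=-booth2w(NX,0,0,YAW)[0]; left=booth2w([0,1,0],0,0,YAW)[0]
for th in (30,36):
  for dist in (.22,.27):
    for dy in (.0,.04):
        Rm=pose2(th,7); cam=c+out*dist+left*dy; p=cam-Rm@CT[:3,3]; q,e=ik(p,Rm,q0)
        T=np.eye(4);T[:3,:3]=Rm;T[:3,3]=p; T=T@CT
        print(th,dist,dy,"tcp",p.round(3),"tip",(p+Rm[:,2]*.025).round(3),q.round(2),round(e,3),"lipend rot",np.array([639,479])-proj("wrist",c,T)[0])
# projections in z1/z2
for m in (.249,.2525,.2554):
    for x in(-.030,-.014):
        P=booth2w(sash(x,-.145,m),BX,BY,YAW); a=proj("side",P)[0];b=proj("scene",P)[0]
        print(m,x,"z1",((a-[270,105]+.5)*7.5).round(0),"z2",((b-[270,310]+.5)*12).round(0))
E
```

```text
30 0.22 0.0 tcp [ 0.592 -0.211  0.342] tip [ 0.613 -0.208  0.329] [-0.39  0.08 -0.19 -0.99 -0.54 -0.38] 0.0 lipend rot [319.8018 344.4439]
30 0.22 0.04 tcp [ 0.587 -0.171  0.342] tip [ 0.608 -0.169  0.329] [-0.29  0.03 -0.25 -0.93 -0.44 -0.47] 0.0 lipend rot [396.8377 344.2049]
30 0.27 0.0 tcp [ 0.549 -0.216  0.367] tip [ 0.57  -0.214  0.354] [-0.44 -0.   -0.22 -0.95 -0.6  -0.41] 0.0 lipend rot [319.8018 344.4439]
30 0.27 0.04 tcp [ 0.544 -0.177  0.367] tip [ 0.565 -0.174  0.354] [-0.32 -0.05 -0.29 -0.88 -0.5  -0.53] 0.0 lipend rot [382.5999 344.2669]
36 0.22 0.0 tcp [ 0.59  -0.211  0.326] tip [ 0.61  -0.209  0.311] [-0.32  0.09 -0.21 -0.78 -0.51 -0.59] 0.0 lipend rot [319.8167 299.6662]
36 0.22 0.04 tcp [ 0.585 -0.172  0.326] tip [ 0.605 -0.169  0.311] [-0.2   0.05 -0.28 -0.7  -0.41 -0.72] 0.0 lipend rot [395.3176 299.4791]
36 0.27 0.0 tcp [ 0.547 -0.217  0.351] tip [ 0.567 -0.214  0.336] [-0.36  0.01 -0.24 -0.76 -0.58 -0.6 ] 0.0 lipend rot [319.8167 299.6662]
36 0.27 0.04 tcp [ 0.542 -0.177  0.351] tip [ 0.562 -0.174  0.336] [-0.23 -0.04 -0.32 -0.66 -0.48 -0.75] 0.0 lipend rot [381.3622 299.5236]
0.249 -0.03 z1 [166. 239.] z2 [350. 192.]
0.249 -0.014 z1 [127. 255.] z2 [427. 261.]
0.2525 -0.03 z1 [160. 231.] z2 [359. 187.]
0.2525 -0.014 z1 [121. 247.] z2 [436. 255.]
0.2554 -0.03 z1 [155. 224.] z2 [366. 182.]
0.2554 -0.014 z1 [117. 240.] z2 [444. 250.]
```

```bash
python3 - <<'E'
from p2 import *
CT=CAL["wrist"]["tool_from_camera"]
o=get_obs();q=o["qpos"]
c=booth2w(sash(-.043,-.14,.2527),BX,BY,YAW)[0]; out=-booth2w(NX,0,0,YAW)[0]; left=booth2w([0,1,0],0,0,YAW)[0]
Rm=pose2(32,7); p=c+out*.30+left*.04-Rm@CT[:3,3]; print(p); plan(p,Rm,n=9)
for t in np.linspace(.1,1,10):
    q,e=ik(o["eef_pos"]*(1-t)+p*t,o["eef_rot"]@R.from_rotvec(R.from_matrix(o["eef_rot"].T@Rm).as_rotvec()*t).as_matrix(),q); print(q.round(2),round(e,3))
E
```

```text
[ 0.5178 -0.18    0.3764]
n 9 dist 160.3 rot [ 0.7 11.   0.7]
[-12.7, -11.5, -4.8] [0.07, 1.22, 0.08]
[-12.6, -11.5, -5.1] [0.07, 1.22, 0.08]
[-12.5, -11.5, -5.3] [0.07, 1.22, 0.08]
[-12.4, -11.5, -5.6] [0.07, 1.22, 0.08]
[-12.3, -11.5, -5.8] [0.07, 1.22, 0.08]
[-12.2, -11.4, -6.1] [0.07, 1.22, 0.08]
[-12.1, -11.4, -6.3] [0.07, 1.22, 0.08]
[-12.0, -11.4, -6.6] [0.07, 1.22, 0.08]
[-11.8, -11.4, -6.8] [0.07, 1.22, 0.08]
[-0.52 -0.01 -0.55 -1.67 -0.6   0.41] 0.0
[-0.48 -0.03 -0.51 -1.56 -0.56  0.27] 0.0
[-0.45 -0.05 -0.48 -1.45 -0.53  0.13] 0.0
[-0.41 -0.07 -0.45 -1.34 -0.5  -0.01] 0.0
[-0.38 -0.08 -0.42 -1.22 -0.48 -0.14] 0.0
[-0.35 -0.09 -0.4  -1.11 -0.47 -0.27] 0.0
[-0.33 -0.1  -0.38 -1.01 -0.47 -0.38] 0.0
[-0.31 -0.1  -0.36 -0.92 -0.48 -0.48] 0.0
[-0.31 -0.1  -0.34 -0.84 -0.5  -0.56] 0.0
[-0.31 -0.1  -0.31 -0.78 -0.53 -0.63] 0.0
```

>>> arm_command(delta_pos=[[-13, -11.5, -5], [-13, -11.5, -5], [-12.5, -11.5, -5], [-12.5, -11.5, -5.5], [-12, -11.5, -6]], twist=[[0, 1.2, 0], [0, 1.2, 0], [0, 1.2, 0], [0, 1.2, 0], [0, 1.2, 0]], jaw=[0, 0, 0, 0, 0])

```text
clock: 12.1
eef_pos: [0.5129, -0.136, 0.3211]
eef_rot: [[-0.456, -0.136, 0.879], [-0.062, 0.991, 0.122], [-0.888, 0.001, -0.46]]
force: [-1.0, 0.0, -0.6]
grip_width: 0.0007
```

>>> arm_command(delta_pos=[[-12, -11.5, -6], [-12, -11.5, -6], [-12, -11.5, -6.5], [-12, -11.5, -7], [0, 0, 0]], twist=[[0, 1.2, 0], [0, 1.2, 0], [0, 1.2, 0], [0, 1.2, 0], [0, 0, 0]], jaw=[0, 0, 0, 0, 0])

```text
clock: 12.72
eef_pos: [0.5231, -0.1804, 0.3756]
eef_rot: [[-0.532, -0.141, 0.835], [-0.07, 0.99, 0.122], [-0.844, 0.006, -0.536]]
force: [0.1, 0.3, -0.5]
grip_width: 0.0004
```

```bash
python3 - <<'E'
from h import *
st(); o=get_obs(); T=camT("wrist",o)
im=cv2.rotate(viewer.read_camera("wrist"),cv2.ROTATE_180)[:,:,::-1]; cv2.imwrite("pics/wrist9.png",im)
P=np.array([639,479])-proj("wrist",np.vstack([booth2w(sash(x,y,.2527),BX,BY,YAW) for x,y in((-.043,-.14),(-.003,-.14),(-.022,-.145))]),T); print(P)
u,v=P[0].astype(int); cv2.imwrite("pics/wz9.png",cv2.resize(im[v-40:v+40,u-50:u+70],None,fx=6.6,fy=6.6,interpolation=0)); print(u-50,v-40)
E
```

```text
12.725 [-0.3244 -0.0863 -0.289  -0.7965 -0.5637 -0.5999] [ 0.5231 -0.1804  0.3756] F [ 0.1039  0.3161 -0.4738] 0.00042952769765155943
[[-0.5316 -0.1407  0.8352]
 [-0.0702  0.99    0.1221]
 [-0.8441  0.0063 -0.5362]]
[[379.4627 330.6139]
 [373.3166 330.0809]
 [382.714  330.3225]]
329 290
```

View pics/wz9.png

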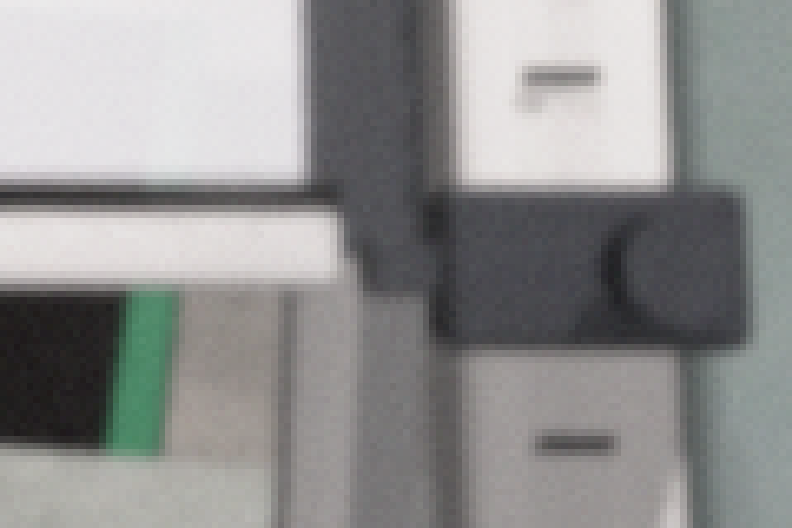

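View pics/wrist9.png

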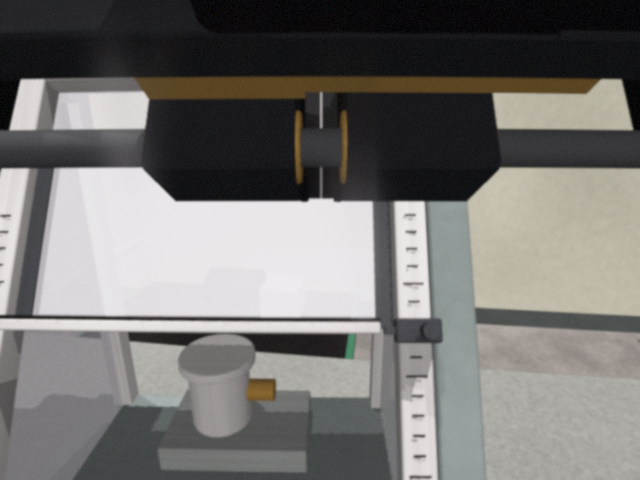

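This view looks almost edge-on along the lip plane. In the zoom the lip face spans rows 207–285 (middle 246). The pointer block spans rows 192–345 and the nose's lower edge is at 293, so the nose middle is at about 268. At about 9 px/mm the lip is roughly 2.4 mm above the tip, which is inside the 8 mm limit. I'll check the bystanders, then hand in.

```bash
python3 - <<'E'
from h import *
b=viewer.read_camera("scene"); a=cv2.imread("pics/scene0.png")[:,:,::-1]
for nm,(x0,y0,x1,y1) in dict(can=(335,190,378,245),fit=(190,328,222,362),tin=(222,405,268,462)).items():
    p=lambda i:np.float32(cv2.cvtColor(np.ascontiguousarray(i[y0:y1,x0:x1]),cv2.COLOR_RGB2GRAY))
    print(nm,cv2.phaseCorrelate(p(a),p(b)))
st(); print(ticket.finish_job())
E
```

```text
can ((0.29660279943686163, -0.03901245861996827), 0.806935959038911)
fit ((0.4210546595068507, -0.2982213922346908), 0.5801246836781502)
tin ((-0.006461606849700985, -0.005188684272166455), 1.0007443967792722)
12.825 [-0.3245 -0.0861 -0.2921 -0.7977 -0.5638 -0.5997] [ 0.5222 -0.1798  0.3737] F [ 0.2397 -0.3025 -0.4637] 0.0007109603422753253
[[-0.5339 -0.1405  0.8338]
 [-0.0684  0.99    0.1231]
 [-0.8428  0.0087 -0.5382]]
the job is handed in; nothing more can be done
None
```

I pushed the window up about 98 mm from beneath its lip with the closed fingertips. I then lowered and withdrew the hand and handed the job in at 12.8 s with nothing touching the window. No verdict was reported.

**Final height:** The last wrist picture, looking almost edge-on along the lip, shows the lip's mid thickness about 2.4 mm above the pointer tip. The limit is 8 mm either way.

**A check that disagreed:** Measuring the same gap from the scene and side cameras put the lip about 3 mm below the tip. An oblique wrist picture put it about 4 mm above. I went with the edge-on view because it is close and compares the two directly. All three readings are inside the limit.

**Everything else:** The canister, fitting and tin moved less than about 0.6 pixel in the scene picture, roughly 1 mm. The fingers pushed only on the lip's underside, at about 4 to 5.5 N, and I sent no move that would bring them onto the rubber strip or the pointer.

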